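# Sort inspected vacuum gauge heads into the dry drawer or the repair tray

## Task

Put the gauge heads on the inspection mat away by the tag in front of each: round tag means passed, to be laid right way up in a nest of its own in the cabinet's drawer; cross-shaped tag means failed, to be laid right way up in a nest of the repair tray. Lay the desiccant canister, perforated side up, in its nest at the drawer's right, so that the passed heads stay dry, and leave the drawer fully shut. Leave everything else where it is.

Things in the scene. Friction and masses are not known exactly. Their poses are not given: they have to be found in the camera images.
- head_1: gauge head 1, absent in some runs; starts on place 1 of the mat. Grey box housing with a steel neck and round flange (30 mm) at one end and a stub connector at the other; 92 mm long, 36 wide, 36 high, 0.22 kg; all heads are alike. Origin: centre of its underside; x along it toward the flange, z up. Housing to grip across its 36 mm width: 56 mm long, centred at x = -12 mm
- head_2: gauge head 2, absent in some runs; starts on place 2 of the mat. Grey box housing with a steel neck and round flange (30 mm) at one end and a stub connector at the other; 92 mm long, 36 wide, 36 high, 0.22 kg; all heads are alike. Origin: centre of its underside; x along it toward the flange, z up. Housing to grip across its 36 mm width: 56 mm long, centred at x = -12 mm
- head_3: gauge head 3, absent in some runs; starts on place 3 of the mat. Grey box housing with a steel neck and round flange (30 mm) at one end and a stub connector at the other; 92 mm long, 36 wide, 36 high, 0.22 kg; all heads are alike. Origin: centre of its underside; x along it toward the flange, z up. Housing to grip across its 36 mm width: 56 mm long, centred at x = -12 mm
- head_4: gauge head 4, absent in some runs; starts on place 4 of the mat. Grey box housing with a steel neck and round flange (30 mm) at one end and a stub connector at the other; 92 mm long, 36 wide, 36 high, 0.22 kg; all heads are alike. Origin: centre of its underside; x along it toward the flange, z up. Housing to grip across its 36 mm width: 56 mm long, centred at x = -12 mm
- head_5: gauge head 5, absent in some runs; starts on place 5 of the mat. Grey box housing with a steel neck and round flange (30 mm) at one end and a stub connector at the other; 92 mm long, 36 wide, 36 high, 0.22 kg; all heads are alike. Origin: centre of its underside; x along it toward the flange, z up. Housing to grip across its 36 mm width: 56 mm long, centred at x = -12 mm
- tag_round_1: inspection tag, a round white disc of 28 mm: the head on that place PASSED. On a black stand (30 x 34 mm, 20 mm high), tilted toward the robot, fixed in the tag seat of one of the mat's places; which one differs from run to run. Origin: centre of the stand's underside
- tag_round_2: inspection tag, a round white disc of 28 mm: the head on that place PASSED. On a black stand (30 x 34 mm, 20 mm high), tilted toward the robot, fixed in the tag seat of one of the mat's places; which one differs from run to run. Origin: centre of the stand's underside
- tag_round_3: inspection tag, a round white disc of 28 mm: the head on that place PASSED. On a black stand (30 x 34 mm, 20 mm high), tilted toward the robot, fixed in the tag seat of one of the mat's places; which one differs from run to run. Origin: centre of the stand's underside
- tag_cross_1: inspection tag, a white X-shaped cross of 36 mm: the head on that place FAILED. On a black stand (30 x 34 mm, 20 mm high), tilted toward the robot, fixed in the tag seat of one of the mat's places; which one differs from run to run. Origin: centre of the stand's underside
- tag_cross_2: inspection tag, a white X-shaped cross of 36 mm: the head on that place FAILED. On a black stand (30 x 34 mm, 20 mm high), tilted toward the robot, fixed in the tag seat of one of the mat's places; which one differs from run to run. Origin: centre of the stand's underside
- mat: fixed black inspection mat, 280 x 212 x 3 mm, with five outlined places for heads. Origin: centre of its underside; x away from the robot, y left. Place centres (x, y) in mm: 1 (-54, 72), 2 (-54, 0), 3 (-54, -72), 4 (86, 54), 5 (86, -54). In front of each place, 67 mm nearer the robot, is its tag seat, at (-121, 72), (-121, 0), (-121, -72), (19, 54), (19, -54); the tag there tells of the head on that place
- middle_nest (a point): floor centre of the middle head nest in the drawer. Its grey foam has four pockets in a row, 12 mm deep, 100 mm long (x): head nests, 44 mm wide, at y = +64, 0, -64 mm from here, and the canister's, 48 mm wide, at y = -130 mm (rightmost). Heads fit either way round. x toward the drawer's back, y left; moves with the drawer, under the cabinet's top when shut
- drawer_handle (a point): middle of the drawer's handle: level steel bar along y, 120 mm long, 35 mm in front of the drawer's front, 48 mm above the bench; pinch it from above, fingers before and behind it. x points to the cabinet's back. The fixed flat grey cabinet is 290 mm wide, 170 deep, 74 high
- drawer (a joint): how far the drawer is pulled out (m): 0 shut, 0.13 fully out, toward the handle's -x; needs about 2 N, stays where it is left. At 0.12 and more all the nests are clear of the cabinet's top
- repair_tray: repair tray: fixed open aluminium tray, 262 x 70 mm, 20 mm high, its grey foam with two pockets for failed heads end to end, 12 mm deep, 100 mm long (x), 44 mm wide (y), centred at x = -57 and +57 mm, floors 6 mm above the origin. Heads fit either way round. Origin: centre of its underside; x along the tray, away from the robot
- canister: desiccant canister: a plain aluminium box with rows of small holes on top, 92 mm long (x), 40 mm wide (y), 30 mm high, 0.16 kg; origin at the centre of its underside
- notepad: dark notepad, 70 x 110 x 12 mm, lies on the cabinet; not part of the job, stays where it is. Origin: centre of its underside
- pen: blue pen, 137 x 10 x 10 mm, lies on the cabinet; not part of the job, stays where it is. Origin: centre of its underside
- tape_roll: roll of tape, 64 mm across, 18 mm high, on the bench; not part of the job, stays where it is. Origin: centre of its underside
- marker: black marker pen, 137 x 17 x 17 mm, on the bench; not part of the job, stays where it is. Origin: centre of its underside

How it is judged (in metres and radians):
At the end, for the whole second after the job is handed in: Each round-tagged head lies in a head nest of the drawer, each cross-tagged one in a repair tray nest, the canister in its nest: underside within 6 mm of the pocket's floor, tilt under 0.1 rad, at rest; drawer within 6 mm of shut; the other listed things moved under 30 mm (((((x of tag_cross_1 in the frame of mat between -0.141 and -0.101 m and y of tag_cross_1 in the frame of mat between 0.052 and 0.092 m) or (x of tag_cross_2 in the frame of mat between -0.141 and -0.101 m and y of tag_cross_2 in the frame of mat between 0.052 and 0.092 m)) and x of head_1 in the frame of repair_tray between -0.068 and 0.068 m and y of head_1 in the frame of repair_tray between -0.011 and 0.011 m and z of head_1 in the frame of repair_tray below 0.012 m and angle between head_1's own z axis and vertical below 0.1 rad) or (((x of tag_round_1 in the frame of mat between -0.141 and -0.101 m and y of tag_round_1 in the frame of mat between 0.052 and 0.092 m) or (x of tag_round_2 in the frame of mat between -0.141 and -0.101 m and y of tag_round_2 in the frame of mat between 0.052 and 0.092 m) or (x of tag_round_3 in the frame of mat between -0.141 and -0.101 m and y of tag_round_3 in the frame of mat between 0.052 and 0.092 m)) and x of head_1 in the frame of middle_nest between -0.011 and 0.011 m and y of head_1 in the frame of middle_nest between -0.075 and 0.075 m and z of head_1 in the frame of middle_nest below 0.006 m and angle between head_1's own z axis and vertical below 0.1 rad)) and linear speed of each of head_1, head_2, head_3, head_4, head_5 below 0.02 m/s and ((((x of tag_cross_1 in the frame of mat between -0.141 and -0.101 m and y of tag_cross_1 in the frame of mat between -0.02 and 0.02 m) or (x of tag_cross_2 in the frame of mat between -0.141 and -0.101 m and y of tag_cross_2 in the frame of mat between -0.02 and 0.02 m)) and x of head_2 in the frame of repair_tray between -0.068 and 0.068 m and y of head_2 in the frame of repair_tray between -0.011 and 0.011 m and z of head_2 in the frame of repair_tray below 0.012 m and angle between head_2's own z axis and vertical below 0.1 rad) or (((x of tag_round_1 in the frame of mat between -0.141 and -0.101 m and y of tag_round_1 in the frame of mat between -0.02 and 0.02 m) or (x of tag_round_2 in the frame of mat between -0.141 and -0.101 m and y of tag_round_2 in the frame of mat between -0.02 and 0.02 m) or (x of tag_round_3 in the frame of mat between -0.141 and -0.101 m and y of tag_round_3 in the frame of mat between -0.02 and 0.02 m)) and x of head_2 in the frame of middle_nest between -0.011 and 0.011 m and y of head_2 in the frame of middle_nest between -0.075 and 0.075 m and z of head_2 in the frame of middle_nest below 0.006 m and angle between head_2's own z axis and vertical below 0.1 rad)) and ((((x of tag_cross_1 in the frame of mat between -0.141 and -0.101 m and y of tag_cross_1 in the frame of mat between -0.092 and -0.052 m) or (x of tag_cross_2 in the frame of mat between -0.141 and -0.101 m and y of tag_cross_2 in the frame of mat between -0.092 and -0.052 m)) and x of head_3 in the frame of repair_tray between -0.068 and 0.068 m and y of head_3 in the frame of repair_tray between -0.011 and 0.011 m and z of head_3 in the frame of repair_tray below 0.012 m and angle between head_3's own z axis and vertical below 0.1 rad) or (((x of tag_round_1 in the frame of mat between -0.141 and -0.101 m and y of tag_round_1 in the frame of mat between -0.092 and -0.052 m) or (x of tag_round_2 in the frame of mat between -0.141 and -0.101 m and y of tag_round_2 in the frame of mat between -0.092 and -0.052 m) or (x of tag_round_3 in the frame of mat between -0.141 and -0.101 m and y of tag_round_3 in the frame of mat between -0.092 and -0.052 m)) and x of head_3 in the frame of middle_nest between -0.011 and 0.011 m and y of head_3 in the frame of middle_nest between -0.075 and 0.075 m and z of head_3 in the frame of middle_nest below 0.006 m and angle between head_3's own z axis and vertical below 0.1 rad)) and ((((x of tag_cross_1 in the frame of mat between -0.001 and 0.039 m and y of tag_cross_1 in the frame of mat between 0.034 and 0.074 m) or (x of tag_cross_2 in the frame of mat between -0.001 and 0.039 m and y of tag_cross_2 in the frame of mat between 0.034 and 0.074 m)) and x of head_4 in the frame of repair_tray between -0.068 and 0.068 m and y of head_4 in the frame of repair_tray between -0.011 and 0.011 m and z of head_4 in the frame of repair_tray below 0.012 m and angle between head_4's own z axis and vertical below 0.1 rad) or (((x of tag_round_1 in the frame of mat between -0.001 and 0.039 m and y of tag_round_1 in the frame of mat between 0.034 and 0.074 m) or (x of tag_round_2 in the frame of mat between -0.001 and 0.039 m and y of tag_round_2 in the frame of mat between 0.034 and 0.074 m) or (x of tag_round_3 in the frame of mat between -0.001 and 0.039 m and y of tag_round_3 in the frame of mat between 0.034 and 0.074 m)) and x of head_4 in the frame of middle_nest between -0.011 and 0.011 m and y of head_4 in the frame of middle_nest between -0.075 and 0.075 m and z of head_4 in the frame of middle_nest below 0.006 m and angle between head_4's own z axis and vertical below 0.1 rad)) and ((((x of tag_cross_1 in the frame of mat between -0.001 and 0.039 m and y of tag_cross_1 in the frame of mat between -0.074 and -0.034 m) or (x of tag_cross_2 in the frame of mat between -0.001 and 0.039 m and y of tag_cross_2 in the frame of mat between -0.074 and -0.034 m)) and x of head_5 in the frame of repair_tray between -0.068 and 0.068 m and y of head_5 in the frame of repair_tray between -0.011 and 0.011 m and z of head_5 in the frame of repair_tray below 0.012 m and angle between head_5's own z axis and vertical below 0.1 rad) or (((x of tag_round_1 in the frame of mat between -0.001 and 0.039 m and y of tag_round_1 in the frame of mat between -0.074 and -0.034 m) or (x of tag_round_2 in the frame of mat between -0.001 and 0.039 m and y of tag_round_2 in the frame of mat between -0.074 and -0.034 m) or (x of tag_round_3 in the frame of mat between -0.001 and 0.039 m and y of tag_round_3 in the frame of mat between -0.074 and -0.034 m)) and x of head_5 in the frame of middle_nest between -0.011 and 0.011 m and y of head_5 in the frame of middle_nest between -0.075 and 0.075 m and z of head_5 in the frame of middle_nest below 0.006 m and angle between head_5's own z axis and vertical below 0.1 rad)) and x of canister in the frame of middle_nest between -0.011 and 0.011 m and y of canister in the frame of middle_nest between -0.141 and -0.119 m and z of canister in the frame of middle_nest below 0.006 m and angle between canister's own z axis and vertical below 0.1 rad and value of joint drawer below 0.006 m and distance of each of notepad, pen, tape_roll, marker from where it was at the start of the episode below 0.03 m); the robot touches nothing.
Of head_1, head_2, head_3, head_4, head_5 only 4 to 5 are there at a start; the rules pass over those that are not, and their reading is None.
At some moment in a run one of head_4, head_5, canister may be knocked a few centimetres aside while the robot is not near it.
Once in a run the grip may slacken for a moment while it holds something.
It also fails if it takes over 208 s, if anything falls off the work surface, if the arm or the gripper's body presses on something with over 40 N, if the wrist force passes 120 N, or if a joint passes its speed limit or range.

## Robot

A 6-joint arm with a two-finger parallel gripper is mounted at the origin on a cart in front of the work surface, level with it; the furniture and walls round the work are solid. World frame = base frame: x ahead of the robot, y to its left, z up, the work surface at z = 0. Lengths are in mm, angles in rad, forces in N, time in s.
With the tool pointing down it reaches from about 375 to 975 mm from the base axis. Payload 3.8 kg.
Tool frame: the origin (TCP) lies between the finger pads; the fingertips stand 11 mm ahead of it and the grasp point (between the pads) lies 8 mm behind it; y points along the fingers, z is the direction in which the jaws open and shut, and the axes are right-handed (so a half turn about y gives the same grasp; the last joint's range is limited). The gripper opens to 88 mm and grips with 3 to 60 N. Pads are 18 mm wide; open, the fingers measure 123 mm over their backs; the gripper's body (75 mm by 187 mm) begins 45 mm behind the grasp point.
Start: joints at [1.118, 0.264, 1.604, -0, 1.274, -0.037], TCP at [272.644, 617.481, 212.206] pointing down, gripper open.
Joint ranges: [-2.63, 2.63], [-0.94, 2.18], [0.31, 2.57], [-1.31, 4.45], [0, 2.66], [-2.55, 2.55]. Speed limits (rad/s): [2.57, 2.57, 3.14, 3.14, 3.14, 3.14].

## Interface

Orientations are given as a 3x3 rotation matrix whose columns are the frame's x, y, z axes.
In Python, from cell import r gives the robot as it stands.
- The arm moves only by the shell command python3 -m creep 'ROWS' [OPENING]. ROWS is a JSON object of lists of equal length, an entry for each row: "delta_pos": the shift along the tool's x, y, z in mm, a list of three; "angular": the turn, a rotation vector about the tool's x, y, z in degrees, a list of three. A call has 1 to 10 rows; each row is the pose to reach, as a shift and turn from the pose measured when the call began, along the tool's axes at that moment; what a row does not reach only later rows make up. A row lasts 1/8 s, in which the tool goes at most 62.5 mm and 10.7 degrees, less where a joint would pass 70% of its speed; a pose out of reach is approached as far as the arm can. A call with a gripper value outside its range is refused whole. OPENING is the finger opening in mm, from 0 to 88.1, set as the call begins (- or left out, the last holds). The fingers move at their own pace and stop on an object; the grip force is fixed at half the most. Time passes only in rows, so rows that repeat a pose let the fingers close. It gives the time, the measured TCP pose, the force and the opening at its end, in the units of the state.
- r.state(): the state, without advancing time (a new reading comes with each control period).
- r.get_image(name): name is "scene" or "side" or "wrist"; returns the picture (480x640x3 uint8, red, green, blue); there is no depth.
- r.get_calibration(name): a dict with "intrinsics" (3x3 intrinsics, pixels), "distortion" ([k1, k2, p1, p2, k3] as OpenCV has them; the pictures are not rectified), "R" (3x3) and "t" (3): a world point X has camera coordinates R X + t. Camera axes: x right, y down, z forward; pixel columns grow to the right and rows downward; lengths in mm; the calibration is good to about 2 mm. A picture is of the moment at which its call begins: read the wrist's pose just before it. get_calibration takes no time and is no camera call; for the wrist camera it gives the pose at the moment of the call.
- r.sign_off(): hands the job in, once; it reports no verdict.
Trained networks look in the newest picture that a camera, given by its name, has taken for a name from the list of things; names that differ only in an ending like _2 or _b are one class to them, and where a whole thing is asked for, a point or a joint stands for the part that bears it (a point fixed in the world has none). Each returns a list of dicts, best first, with "conf" (0 to 1); they miss things now and then, are a little off and sometimes report something else, mostly with a low value. They report only what shows in the picture. A call takes as long as a camera call.
- r.silhouettes(camera, target): "region" (480x640 bool, what is visible of it) and "point" ([column, row] in pixels, amid what is visible of it).
The state is a dict: "time_s": time; "q": joint angles; "qd": joint speeds; "tau": joint torques, N m; "position": TCP position; "tool_rot": TCP orientation; "contact_force": force on the tool from outside, world axes, zero at the start; "moment": the same for the moment, N m; "grip_width": finger opening in mm.
Only numpy, scipy, OpenCV 4.12 (cv2) and the standard library are available. Lean on these libraries where they do the work, as an engineer would, in place of code of your own. Each camera call takes 0.05 s, during which the arm holds its last target.

## Working session

There is one attempt and no reset: what is moved stays moved. The work goes in short steps, Python scripts to look and compute and a shell command to move; the robot and the scene stay as the last step left them, time stands still between calls to the robot, and variables do not carry over. Pictures are saved under pics/ and viewed, and the job is handed in when it is done.

```bash
ls -la; mkdir -p pics; cat > h.py <<'E'
import numpy as np, cv2
from cell import r
def snap(n,f):
    im=r.get_image(n); cv2.imwrite('pics/'+f,im[:,:,::-1]); return im
E
python3 - <<'E'
from h import *
s=r.state(); print({k:np.round(v,3).tolist() for k,v in s.items()})
for n in ['scene','side','wrist']:
    snap(n,n+'0.png'); c=r.get_calibration(n); print(n,{k:np.round(v,3).tolist() for k,v in c.items()})
E
```

```text
total 12
drwxr-xr-x  3 agent agent 4096 Dec  6 21:19 .
drwxr-xr-x 23 root  root  4096 Dec  6 21:19 ..
drwxr-xr-x  2 agent agent 4096 Dec  6 21:19 pics
{'time_s': 0.0, 'q': [1.118, 0.265, 1.605, -0.0, 1.274, -0.037], 'qd': [0.0, 0.001, -0.001, -0.002, -0.001, -0.002], 'tau': [0.001, -50.213, -35.687, 0.073, 0.03, -0.0], 'position': [272.325, 616.82, 210.927], 'tool_rot': [[0.915, -0.001, 0.404], [-0.404, -0.002, 0.915], [-0.0, -1.0, -0.002]], 'contact_force': [-0.141, 0.159, -0.156], 'moment': [-0.012, 0.008, -0.048], 'grip_width': 88.01}
scene {'intrinsics': [[446.622, 0.0, 326.555], [0.0, 446.622, 237.057], [0.0, 0.0, 1.0]], 'distortion': [-0.017, 0.0, 0.0, 0.0, 0.0], 'R': [[0.861, -0.508, -0.006], [-0.24, -0.397, -0.886], [0.447, 0.765, -0.464]], 't': [-500.997, 223.148, 967.311]}
side {'intrinsics': [[475.756, 0.0, 313.97], [0.0, 475.756, 237.881], [0.0, 0.0, 1.0]], 'distortion': [0.036, 0.0, 0.0, 0.0, 0.0], 'R': [[-0.878, -0.478, -0.005], [-0.188, 0.354, -0.916], [0.44, -0.804, -0.401]], 't': [512.451, 197.898, 1320.832]}
wrist {'intrinsics': [[386.91, 0.0, 321.954], [0.0, 386.91, 238.879], [0.0, 0.0, 1.0]], 'distortion': [0.009, 0.0, 0.0, 0.0, 0.0], 'R': [[0.405, 0.914, -0.001], [0.871, -0.385, 0.304], [0.278, -0.124, -0.953]], 't': [-675.034, -41.246, 390.433]}
```

View pics/scene0.png

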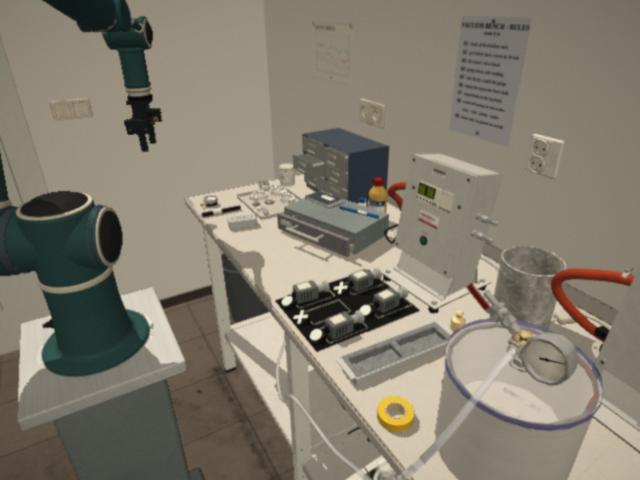

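View pics/side0.png

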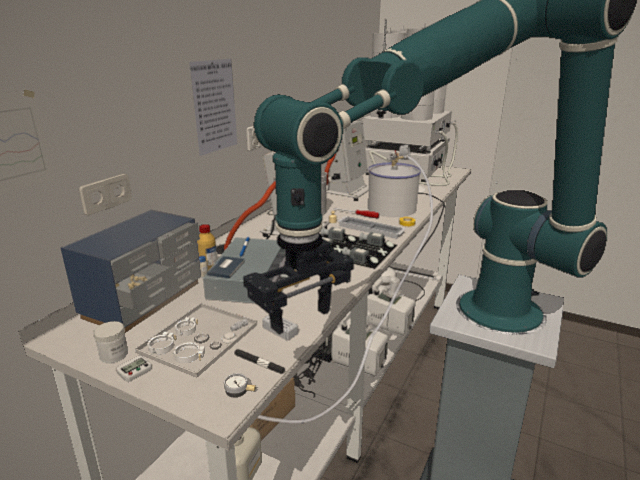

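View pics/wrist0.png

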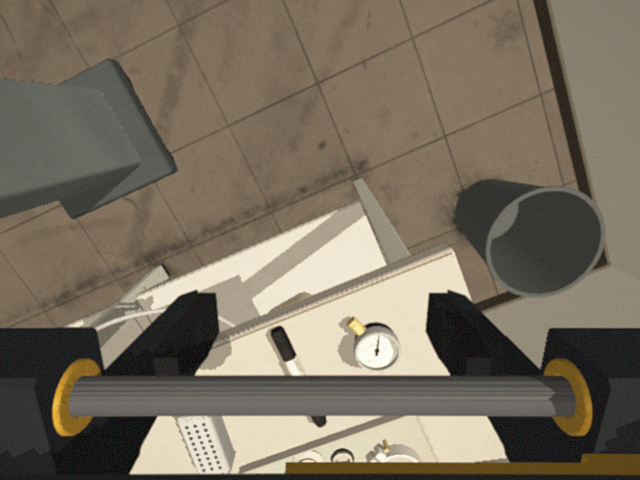

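```bash
cat >> h.py <<'E'
def ray(c,uv):
    K=np.array(c['intrinsics']);R=np.array(c['R']);t=np.array(c['t'])
    p=cv2.undistortPoints(np.array(uv,float).reshape(-1,1,2),K,np.array(c['distortion'])).reshape(-1,2)
    d=np.c_[p,np.ones(len(p))]@R   # R^T d
    return -R.T@t,d
def onz(c,uv,z):
    o,d=ray(c,uv); return o+d*((z-o[2])/d[:,2])[:,None]
def proj(c,X):
    return cv2.projectPoints(np.array(X,float).reshape(-1,1,3),cv2.Rodrigues(np.array(c['R']))[0],np.array(c['t']),np.array(c['intrinsics']),np.array(c['distortion']))[0].reshape(-1,2)
def tri(obs):
    A=np.zeros((3,3));b=np.zeros(3)
    for c,uv in obs:
        o,d=ray(c,uv);d=d[0]/np.linalg.norm(d[0]);P=np.eye(3)-np.outer(d,d);A+=P;b+=P@o
    X=np.linalg.solve(A,b)
    return X,[np.linalg.norm(proj(c,X)[0]-np.array(uv)).round(1) for c,uv in obs]
E
python3 - <<'E'
from h import *
Z={'head_1':18,'tag_round_1':15,'tag_cross_1':15,'mat':3,'drawer_handle':48,'repair_tray':15,'canister':15,'notepad':80,'pen':80,'tape_roll':9,'marker':8}
for cam in ['scene','side']:
    c=r.get_calibration(cam)
    for n,z in Z.items():
        for d in r.silhouettes(cam,n):
            if d['conf']>.3: print(cam,n,round(d['conf'],2),np.round(d['point']),d['region'].sum(),onz(c,d['point'],z)[0].round())
E
```

```text
scene head_1 0.98 [389. 298.] 588 [ 624. -221.   18.]
scene head_1 0.93 [344. 324.] 641 [ 481. -249.   18.]
scene head_1 0.91 [364. 278.] 480 [ 623. -121.   18.]
scene head_1 0.63 [307. 291.] 529 [469. -97.  18.]
scene tag_round_1 0.76 [317. 338.] 206 [ 408. -256.   15.]
scene tag_round_1 0.64 [284. 304.] 150 [ 401. -111.   15.]
scene tag_round_1 0.6 [306. 292.] 554 [467. -93.  15.]
scene tag_round_1 0.52 [386. 301.] 563 [ 613. -225.   15.]
scene tag_round_1 0.51 [394. 416.] 972 [ 422. -502.   15.]
scene tag_round_1 0.43 [370. 313.] 143 [ 555. -244.   15.]
scene tag_cross_1 0.75 [303. 317.] 172 [ 414. -178.   15.]
scene tag_cross_1 0.51 [341. 288.] 144 [ 548. -125.   15.]
scene mat 0.61 [341. 312.] 3623 [ 508. -193.    3.]
scene drawer_handle 0.79 [319. 232.] 1693 [622. 114.  48.]
scene repair_tray 0.68 [395. 352.] 3563 [ 523. -375.   15.]
scene canister 0.69 [362. 281.] 522 [ 613. -126.   15.]
scene canister 0.63 [242. 220.] 341 [482. 376.  15.]
scene notepad 0.89 [326. 201.] 399 [722. 243.  80.]
scene tape_roll 0.92 [395. 418.] 969 [ 424. -502.    9.]
scene tape_roll 0.64 [316. 339
[... 494 characters left out ...]
69.  85.  15.]
side tag_round_1 0.48 [372. 260.] 71 [414. -94.  15.]
side tag_cross_1 0.53 [384. 251.] 78 [ 408. -179.   15.]
side mat 0.87 [363. 250.] 691 [ 482. -177.    3.]
side drawer_handle 0.79 [278. 264.] 236 [635. 135.  48.]
side repair_tray 0.94 [369. 225.] 798 [ 544. -378.   15.]
side repair_tray 0.44 [330. 237.] 41 [ 625. -199.   15.]
side repair_tray 0.37 [286. 324.] 347 [470. 361.  15.]
side canister 0.55 [287. 325.] 405 [467. 361.  15.]
side notepad 0.79 [222. 267.] 464 [736. 277.  80.]
side pen 0.52 [243. 240.] 19 [800.  90.  80.]
side pen 0.44 [389. 244.] 54 [ 366. -105.   80.]
side marker 0.73 [257. 363.] 413 [452. 515.   8.]
side marker 0.41 [279. 262.] 243 [689.  51.   8.]
```

```bash
cat >> h.py <<'E'
def rel(goal_pos,xaxis=None):
    """delta in tool frame and rotvec (deg) to reach goal with tool y down and tool x along xaxis"""
    s=r.state();R=np.array(s['tool_rot']);p=np.array(s['position'])
    d=R.T@(np.array(goal_pos,float)-p)
    if xaxis is None: xaxis=R[:,0]
    x=np.array([xaxis[0],xaxis[1],0.]);x/=np.linalg.norm(x);y=np.array([0,0,-1.]);G=np.c_[x,y,np.cross(x,y)]
    w=np.degrees(cv2.Rodrigues(R.T@G)[0].ravel())
    print('t',round(s['time_s'],2),'pos',p.round(1),'yaw',np.degrees(np.arctan2(R[1,0],R[0,0])).round(1),'F',np.round(s['contact_force'],1),'w',round(s['grip_width'],1))
    print('delta',d.round(1),'rot',w.round(1))
E
python3 - <<'E'
from h import *
c=r.get_calibration('wrist');s=r.state();R=np.array(s['tool_rot'])
o=-np.array(c['R']).T@np.array(c['t']);print(o, R.T@(o-s['position']))
print((np.array(c['R'])@R).round(3))
rel([560,130,330],[1,0,0])
E
```

```text
[200.6157795  650.12654027 384.79837066] [ -79.07369318 -172.5907941     0.77861208]
[[ 0.001 -0.001  1.   ]
 [ 0.953 -0.305 -0.001]
 [ 0.305  0.953  0.   ]]
t 1.25 pos [272.6 617.5 212.2] yaw -23.8 F [ 0.1 -0.1 -0.5] w 87.9
delta [ 459.8 -117.8 -329.9] rot [  0.  -23.8   0. ]
```

```bash
python3 -m creep '{"delta_pos":[[30,-30,-20],[75,-60,-55],[125,-90,-95],[175,-118,-135],[225,-118,-170],[275,-118,-205],[325,-118,-240],[375,-118,-275],[420,-118,-305],[460,-118,-330]],"angular":[[0,-1,0],[0,-4,0],[0,-7,0],[0,-10,0],[0,-13,0],[0,-16,0],[0,-19,0],[0,-21,0],[0,-23,0],[0,-23.8,0]]}'
python3 -m creep '{"delta_pos":[[0,0,0]],"angular":[[0,0,0]]}'; python3 - <<'E'
from h import *
rel([560,130,330],[1,0,0])
snap('wrist','w1.png')
E
```

```text
time_s: 2.5
position: [561.1, 127.5, 330.5]
tool_rot: [[1.0, 0.001, 0.001], [-0.001, -0.0, 1.0], [0.001, -1.0, -0.0]]
contact_force: [0.5, 0.6, -0.4]
grip_width: 88.0
time_s: 2.62
position: [562.4, 124.5, 330.2]
tool_rot: [[1.0, 0.001, 0.006], [-0.006, -0.001, 1.0], [0.001, -1.0, -0.001]]
contact_force: [-0.9, 0.6, -0.1]
grip_width: 88.1
t 2.62 pos [562.4 124.5 330.2] yaw -0.3 F [-0.9  0.6 -0.1] w 88.1
delta [-2.4  0.1  5.5] rot [ 0.  -0.3  0. ]
```

View pics/w1.png

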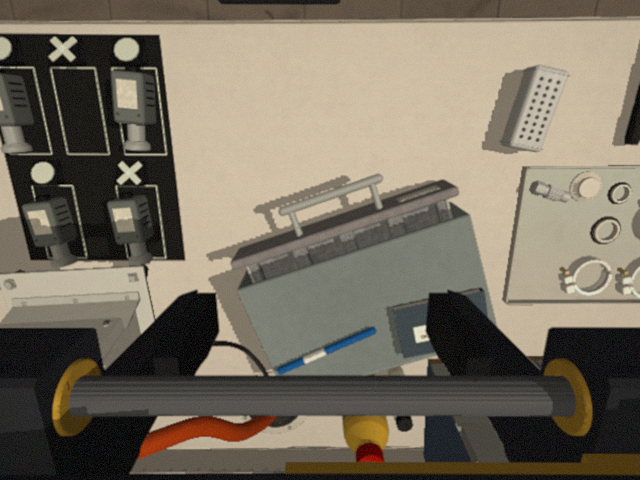

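```bash
python3 - <<'E'
from h import *
import json
c=r.get_calibration('wrist'); json.dump({k:np.array(v).tolist() for k,v in c.items()},open('c1.json','w'))
print('handle',onz(c,[[284,212],[381,180]],48).round(1).tolist())
print('cab corners',onz(c,[[238,288],[471,215],[245,386]],74).round(1).tolist())
print('mat',onz(c,[[160,36],[184,260],[10,36]],3).round(1).tolist())
print('places1 4',onz(c,[[108,66],[150,66],[158,153],[114,153]],3).round(1).tolist())
for n in ['head_1','canister','drawer_handle','marker','pen','notepad']:
    for d in r.silhouettes('wrist',n):
        if d['conf']>.4:
            rc=cv2.minAreaRect(np.argwhere(d['region'])[:,::-1].astype(np.float32)); print(n,round(d['conf'],2),np.round(d['point']),onz(c,d['point'],30)[0].round(1), onz(c,cv2.boxPoints(rc),30).round().tolist())
E
```

```text
handle [[594.3, 80.9, 48.0], [556.2, 196.4, 48.0]]
cab corners [[682.2, 24.4, 74.0], [592.6, 296.6, 74.0], [824.0, 23.7, 74.0]]
mat [[395.5, -59.7, 3.0], [672.6, -63.9, 3.0], [395.5, -231.8, 3.0]]
places1 4 [[427.2, -125.2, 3.0], [427.2, -75.8, 3.0], [527.9, -80.1, 3.0], [527.8, -135.5, 3.0]]
head_1 0.78 [134. 103.] [468.8 -88.5  30. ] [[431.0, -109.0, 30.0], [428.0, -62.0, 30.0], [520.0, -67.0, 30.0], [523.0, -118.0, 30.0]]
head_1 0.68 [ 52. 226.] [ 614.8 -214.5   30. ] [[583.0, -247.0, 30.0], [565.0, -191.0, 30.0], [659.0, -178.0, 30.0], [679.0, -238.0, 30.0]]
head_1 0.65 [134. 222.] [ 611.2 -110.4   30. ] [[578.0, -141.0, 30.0], [568.0, -91.0, 30.0], [662.0, -86.0, 30.0], [674.0, -139.0, 30.0]]
head_1 0.56 [ 14. 112.] [ 478.8 -228.2   30. ] [[433.0, -232.0, 30.0], [433.0, -195.0, 30.0], [524.0, -217.0, 30.0], [524.0, -256.0, 30.0]]
canister 0.57 [532. 108.] [477.4 370.4  30. ] [[516.0, 336.0, 30.0], [423.0, 358.0, 30.0], [439.0, 405.0, 30.0], [534.0, 386.0, 30.0]]
drawer_handle 0.69 [348. 226.] [618. 160.  30.] [[614.0, -5.0, 30.0], [524.0, 275.0, 30.0], [602.0, 308.0, 30.0], [702.0, 14.0, 30.0]]
drawer_handle 0.64 [127.  52.] [416.5 -87.8  30. ] [[401.0, -103.0, 30.0], [401.0, -64.0, 30.0], [431.0, -68.0, 30.0], [431.0, -108.0, 30.0]]
marker 0.69 [635. 124.] [495.3 492.3  30. ] [[452.0, 469.0, 30.0], [452.0, 486.0, 30.0], [518.0, 502.0, 30.0], [518.0, 485.0, 30.0]]
notepad 0.86 [418. 316.] [745.4 257.7  30. ] [[729.0, 220.0, 30.0], [701.0, 341.0, 30.0], [783.0, 367.0, 30.0], [815.0, 241.0, 30.0]]
```

```bash
python3 - <<'E'
from h import *
print(np.round(r.state()['q'],2))
rel([575.3,138.6,140],[.313,-.95,0])
E
```

```text
[ 0.18  0.02  1.66  0.    1.46 -1.39]
t 2.98 pos [560.5 128.7 330.7] yaw 0.0 F [-0.1 -0.1  0.4] w 88.1
delta [ 14.6 190.7   9.8] rot [-0.  71.8  0. ]
```

```bash
python3 -m creep '{"delta_pos":[[2,20,1],[4,50,2],[6,80,4],[8,110,6],[10,140,7],[13,170,9],[14.6,188,9.8],[14.6,190,9.8],[14.6,190,9.8]],"angular":[[0,9,0],[0,19,0],[0,29,0],[0,39,0],[0,49,0],[0,59,0],[0,68,0],[0,71.8,0],[0,71.8,0]]}' 20; python3 - <<'E'
from h import *
rel([575.3,138.6,40],[.313,-.95,0])
snap('wrist','w2.png')
E
```

```text
time_s: 4.1
position: [574.7, 139.5, 140.3]
tool_rot: [[0.315, 0.0, 0.949], [-0.949, 0.0, 0.315], [-0.0, -1.0, 0.0]]
contact_force: [-0.4, 0.5, 0.4]
grip_width: 20.2
t 4.1 pos [574.7 139.5 140.3] yaw -71.6 F [-0.4  0.5  0.4] w 20.2
delta [  1.  100.3   0.3] rot [-0.   0.1 -0. ]
```

View pics/w2.png

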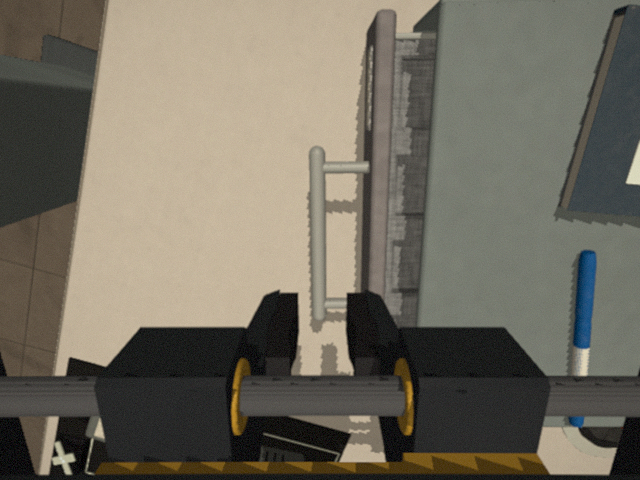

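```bash
python3 - <<'E'
from h import *
import json
c1=json.load(open('c1.json'));c2=r.get_calibration('wrist')
print(tri([(c1,[284,212]),(c2,[319.5,318])]),tri([(c1,[381,180]),(c2,[316,149])]))
print(onz(c2,[[319.5,318],[316,149],[318,235],[374,250],[429,130]],48).round(1))
print('front edge cab',onz(c2,[[437,30],[418,310]],74).round(1), 'notepad front',onz(c2,[[628,10],[560,210]],86).round(1),'pen',onz(c2,[[588,252],[577,420]],84).round(1))
rel([575,138.6,41])
E
```

```text
(array([591.75959353,  82.19042985,  63.58342664]), [np.float64(1.1), np.float64(1.8)]) (array([553.76849247, 194.47759242,  61.44872664]), [np.float64(0.3), np.float64(0.5)])
[[595.7  73.5  48. ]
 [553.7 193.6  48. ]
 [573.7 136.7  48. ]
 [615.9 138.6  48. ]
 [620.7 228.7  48. ]]
front edge cab [[596.9 277.7  74. ]
 [653.8 114.6  74. ]] notepad front [[684.3 313.6  86. ]
 [703.6 208.6  86. ]] pen [[734.8 190.   84. ]
 [793.5  72.7  84. ]]
t 4.15 pos [575.1 139.4 140.9] yaw -71.6 F [-0.4 -0.5  1. ] w 20.3
delta [ 0.7 99.9 -0.5] rot [-0.1  0.   0. ]
```

```bash
python3 -m creep '{"delta_pos":[[0,25,0],[0,45,0],[0,50,0]],"angular":[[0,0,0],[0,0,0],[0,0,0]]}' 20; python3 - <<'E'
from h import *
snap('wrist','w3.png')
rel([575,138.6,41])
c=r.get_calibration('wrist')
for z in (48,60): print(onz(c,[[0,0]],z))
E
```

```text
time_s: 4.53
position: [573.7, 139.3, 89.1]
tool_rot: [[0.316, -0.002, 0.949], [-0.949, -0.0, 0.316], [-0.0, -1.0, -0.002]]
contact_force: [-0.1, -0.7, -0.5]
grip_width: 20.0
t 4.58 pos [574.  139.3  89.2] yaw -71.6 F [-0.3 -0.2  1.1] w 20.1
delta [ 1.  48.2  0.8] rot [ 0.1  0.  -0. ]
[[385.8056351  215.88591848  48.        ]]
[[394.99770927 215.84172071  60.        ]]
```

View pics/w3.png

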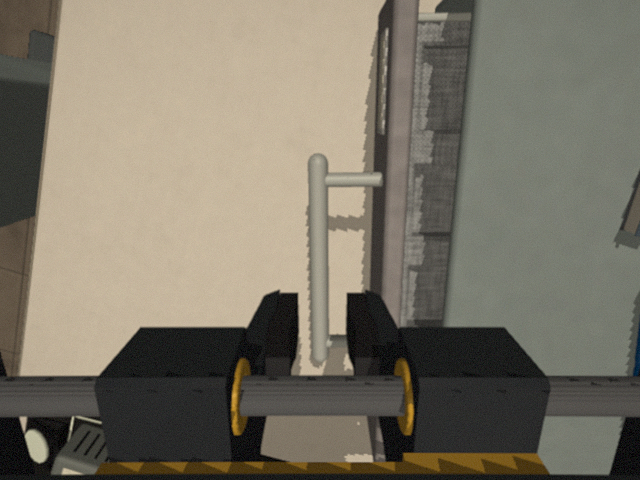

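```bash
python3 - <<'E'
from h import *
import json
c1=json.load(open('c1.json'));c=r.get_calibration('wrist')
for z in (48,56,62):
    a=onz(c,[[318,156],[319.5,358],[318.5,250]],z); print(z,a.round(1).tolist(),np.linalg.norm(a[0]-a[1]))
print(tri([(c1,[284,212]),(c,[319.5,358])]),tri([(c1,[381,180]),(c,[318,156])]))
E
```

```text
48 [[553.9, 194.4, 48.0], [594.7, 73.6, 48.0], [571.1, 143.2, 48.0]] 127.57296692018714
56 [[553.8, 195.2, 56.0], [593.0, 78.9, 56.0], [570.3, 145.9, 56.0]] 122.80031210561006
62 [[553.7, 195.8, 62.0], [591.8, 82.8, 62.0], [569.7, 147.9, 62.0]] 119.22082099467735
(array([591.58103035,  82.11390955,  60.78687559]), [np.float64(0.4), np.float64(0.7)]) (array([554.19385112, 195.12049752,  57.73181584]), [np.float64(0.5), np.float64(1.0)])
```

```bash
python3 -m creep '{"delta_pos":[[0,20,0],[0,38,0],[0,45,0],[0,45,0]],"angular":[[0,0,0],[0,0,0],[0,0,0],[0,0,0]]}' 20; python3 -m creep '{"delta_pos":[[0,0,0],[0,0,0],[0,0,0]],"angular":[[0,0,0],[0,0,0],[0,0,0]]}' 0;  python3 - <<'E'
from h import *
rel([575,138.6,41])
E
```

```text
time_s: 5.08
position: [573.2, 139.1, 43.1]
tool_rot: [[0.316, -0.003, 0.949], [-0.949, -0.001, 0.316], [-0.001, -1.0, -0.003]]
contact_force: [0.8, 0.3, 0.2]
grip_width: 20.0
time_s: 5.45
position: [573.6, 139.2, 43.7]
tool_rot: [[0.316, -0.003, 0.949], [-0.949, -0.0, 0.316], [-0.0, -1.0, -0.003]]
contact_force: [-0.1, 0.8, -0.0]
grip_width: 0.6
t 5.45 pos [573.6 139.2  43.7] yaw -71.6 F [-0.1  0.8 -0. ] w 0.6
delta [1.  2.7 1.2] rot [ 0.1  0.  -0. ]
```

```bash
python3 - <<'E'
from h import *
snap('wrist','w4.png')
im=snap('scene','s4.png'); cv2.imwrite('pics/s4c.png',cv2.resize(im[150:300,230:430,::-1],None,fx=4,fy=4))
E
```

```text
(no output)
```

View pics/w4.png

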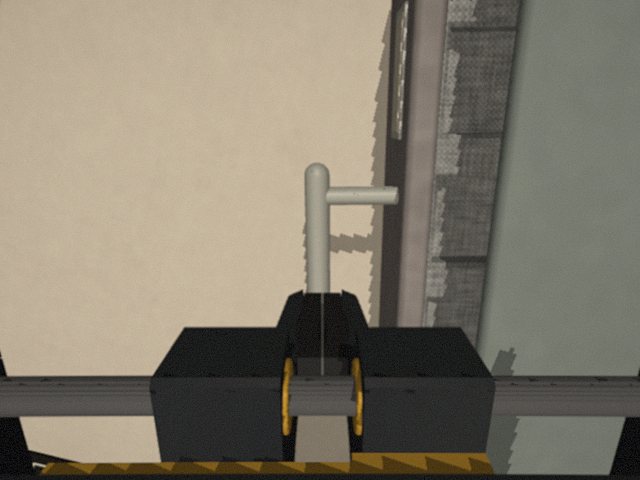

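View pics/s4c.png

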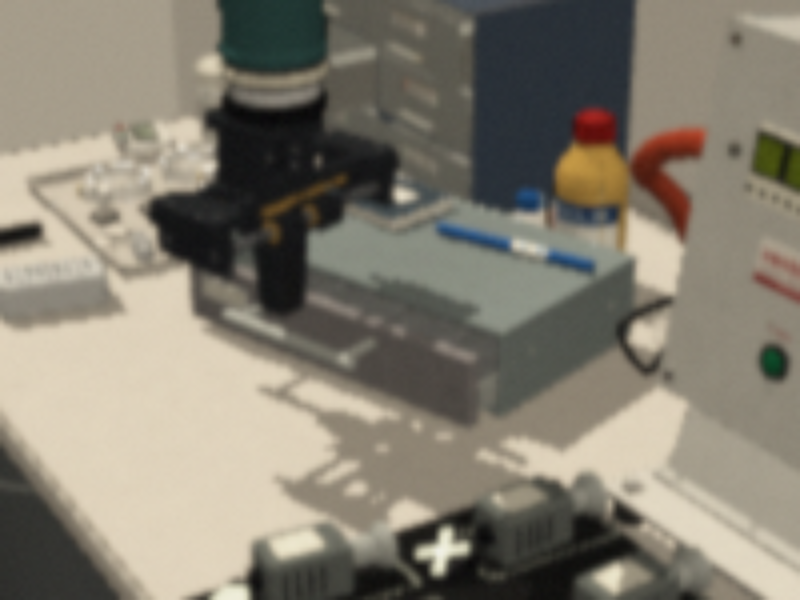

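```bash
python3 -m creep '{"delta_pos":[[0,0,0],[0,0,0],[0,8,1],[0,13,1],[0,13,1]],"angular":[[0,0,0],[0,0,0],[0,0,0],[0,0,0],[0,0,0]]}' 20; python3 - <<'E'
from h import *
snap('wrist','w5.png')
E
python3 -m creep '{"delta_pos":[[0,0,0],[0,0,0],[0,0,0]],"angular":[[0,0,0],[0,0,0],[0,0,0]]}' 0
```

```text
time_s: 6.18
position: [573.5, 139.3, 29.4]
tool_rot: [[0.316, -0.005, 0.949], [-0.949, -0.001, 0.316], [-0.001, -1.0, -0.005]]
contact_force: [0.2, 0.8, 0.2]
grip_width: 20.0
time_s: 6.6
position: [574.0, 139.4, 30.0]
tool_rot: [[0.316, -0.004, 0.949], [-0.949, -0.001, 0.316], [-0.001, -1.0, -0.004]]
contact_force: [0.4, -0.0, -0.2]
grip_width: 0.2
```

View pics/w5.png

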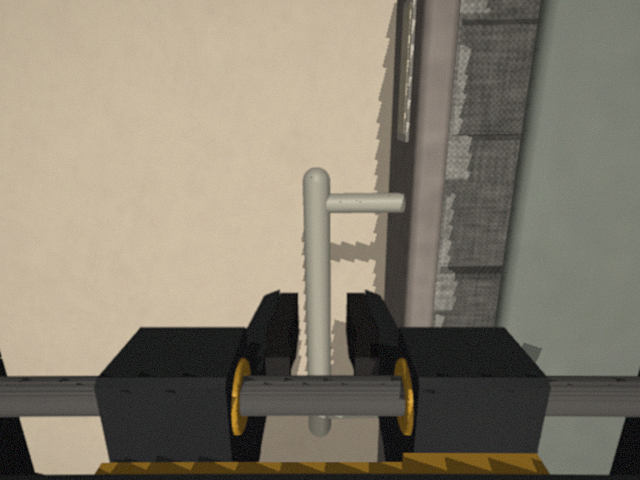

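```bash
python3 - <<'E'
from h import *
import json
c=r.get_calibration('wrist'); c1=json.load(open('c1.json'))
c3={k:np.array(v) for k,v in c.items()}; R=c3['R']; t=c3['t'];o=-R.T@t
# w5 taken at 573.5,139.3,29.4 ; w3 at 574,139.3,89.2; now 574,139.4,30
def at(dp): 
    d=dict(c); d['R']=R; d['t']=-R@(o+np.array(dp)); return d
c5=at([-.5,0,-.6]); cw3=at([0,0,59.2])
print(o)
for a,b in [([318,156],[317,170]),([319.5,358],[319.5,433]),([382,180],[402,203])]:
    print(tri([(cw3,a),(c5,b)]))
print(tri([(c1,[284,212]),(cw3,[319.5,358]),(c5,[319.5,433])]),tri([(c1,[381,180]),(cw3,[318,156]),(c5,[317,170])]))
print(r.get_calibration('wrist')['t'],json.load(open('c1.json'))['t'])
im=snap('side','sd5.png'); cv2.imwrite('pics/sd5c.png',cv2.resize(im[200:350,180:380,::-1],None,fx=4,fy=4))
E
```

```text
[549.98114432 215.27447731 202.66655947]
(array([554.09099522, 192.95846879,  32.05711818]), [np.float64(0.1), np.float64(0.1)])
(array([593.54297919,  77.25385992,  53.42431271]), [np.float64(0.1), np.float64(0.1)])
(array([593.54747915, 191.92712079,  36.82992041]), [np.float64(0.5), np.float64(0.6)])
(array([591.95990194,  81.7698289 ,  58.99406044]), [np.float64(0.4), np.float64(1.3), np.float64(1.2)]) (array([553.99514445, 195.50408016,  56.17862887]), [np.float64(0.9), np.float64(0.6), np.float64(2.3)])
[-589.12731912  -32.73044753  204.33749948] [-129.78198587640054, -612.6038579953739, 331.64592307189616]
```

View pics/sd5c.png

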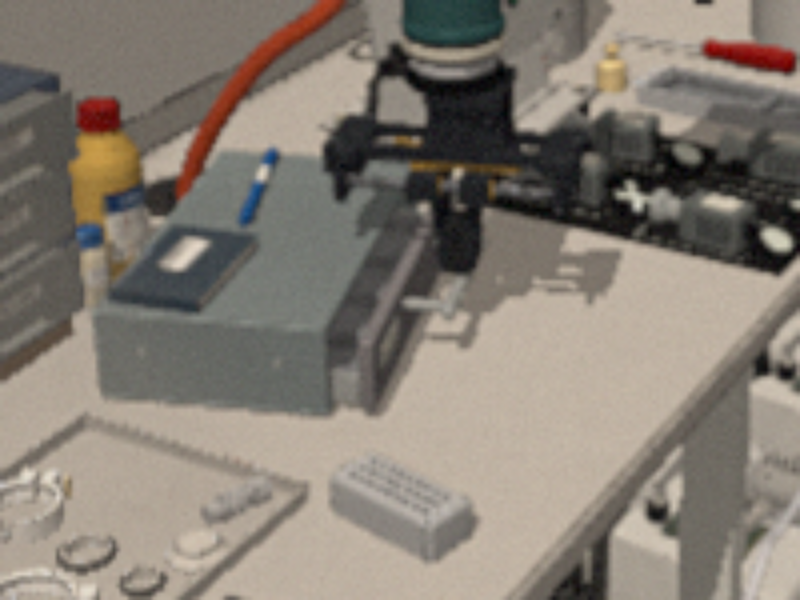

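```bash
python3 - <<'E'
from h import *
s=r.state();p=np.array(s['position']);R=np.array(s['tool_rot']);print(p)
for n,(x0,y0) in {'side':(180,200),'scene':(230,150)}.items():
    c=r.get_calibration(n); im=r.get_image(n)[:,:,::-1]
    q=proj(c,[p+R@[0,11,0],p,p+R@[0,-100,0],[554,194.4,48],[594,76,48],[554,194.4,20],[554,194.4,0]])
    big=cv2.resize(im[y0:y0+150,x0:x0+200],None,fx=4,fy=4,interpolation=cv2.INTER_CUBIC)
    for i,u in enumerate(q): cv2.circle(big,tuple(((u-[x0,y0])*4+2).astype(int)),3,[(0,0,255),(0,255,0),(255,0,0),(0,255,255),(255,255,0),(255,0,255),(255,255,255)][i],-1)
    cv2.imwrite(f'pics/{n}6.png',big)
E
```

```text
[573.96432852 139.44215487  29.98956265]
```

View pics/side6.png

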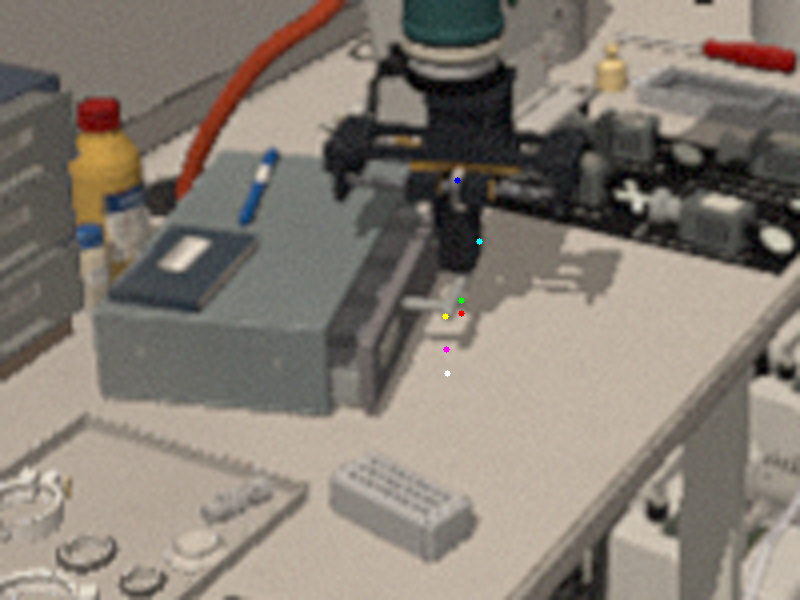

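View pics/scene6.png

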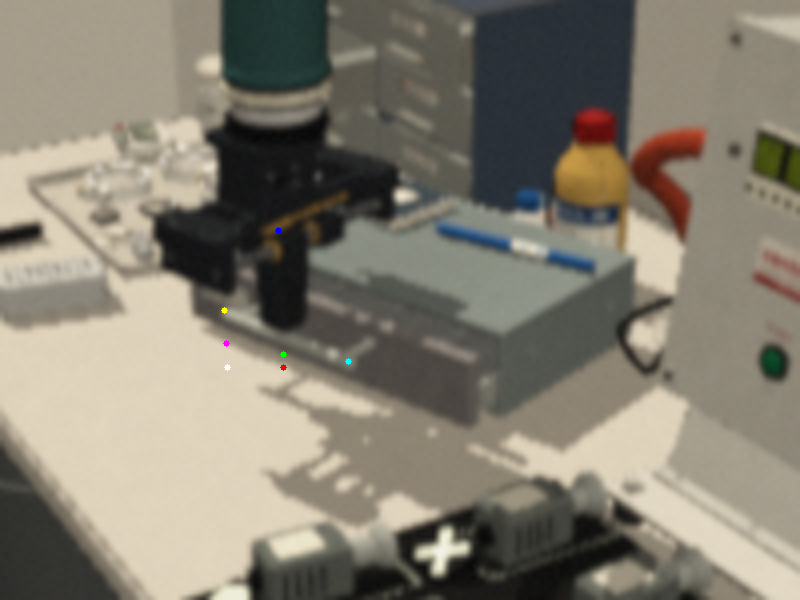

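```bash
python3 - <<'E'
from h import *
p=np.array([272.6,617.5,212.2]);R=np.array([[.915,-.001,.404],[-.404,-.002,.915],[0,-1,-.002]])
for n,(x0,y0) in {'side':(200,200),'scene':(80,60)}.items():
    c=r.get_calibration(n); im=cv2.imread(f'pics/{n}0.png')
    q=proj(c,[p+R@[0,11,z] for z in(-44,44,-61,61)]+[p+R@[0,-15,z] for z in(-44,44,-61,61)])
    big=cv2.resize(im[y0:y0+150,x0:x0+200],None,fx=4,fy=4,interpolation=cv2.INTER_CUBIC)
    for i,u in enumerate(q): cv2.circle(big,tuple(((u-[x0,y0])*4+2).astype(int)),3,(0,0,255) if i<4 else (0,255,0),-1)
    cv2.imwrite(f'pics/{n}7.png',big)
E
```

```text
(no output)
```

View pics/side7.png

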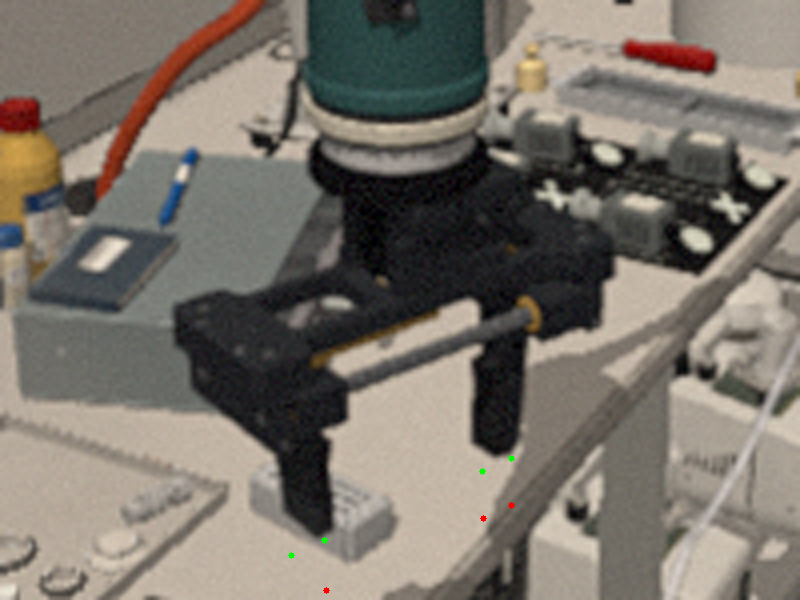

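View pics/scene7.png

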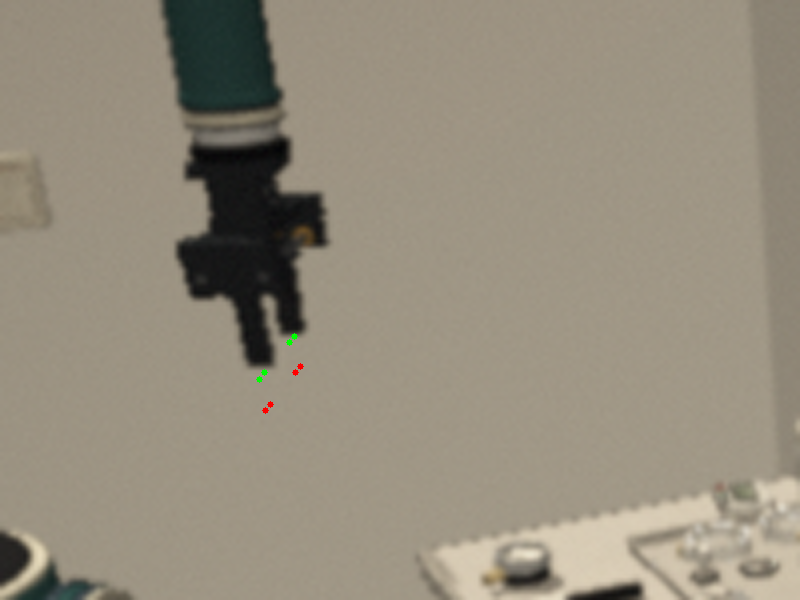

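```bash
python3 -m creep '{"delta_pos":[[0,-5,0],[0,-5,0],[0,-5,0],[0,4,0],[0,10,0],[0,15,0],[0,18,0],[0,18,0]],"angular":[[0,0,0],[0,0,0],[0,0,0],[0,0,0],[0,0,0],[0,0,0],[0,0,0],[0,0,0]]}' 20; python3 - <<'E'
from h import *
snap('wrist','w8.png')
E
python3 -m creep '{"delta_pos":[[0,0,0],[0,0,0],[0,0,0]],"angular":[[0,0,0],[0,0,0],[0,0,0]]}' 0
```

```text
time_s: 7.75
position: [573.6, 139.3, 11.6]
tool_rot: [[0.316, -0.004, 0.949], [-0.949, -0.001, 0.316], [-0.001, -1.0, -0.004]]
contact_force: [-0.8, 1.4, 0.0]
grip_width: 20.2
time_s: 8.18
position: [573.8, 139.4, 12.0]
tool_rot: [[0.316, -0.004, 0.949], [-0.949, -0.001, 0.316], [-0.001, -1.0, -0.004]]
contact_force: [-0.8, -0.2, 0.8]
grip_width: 9.9
```

View pics/w8.png

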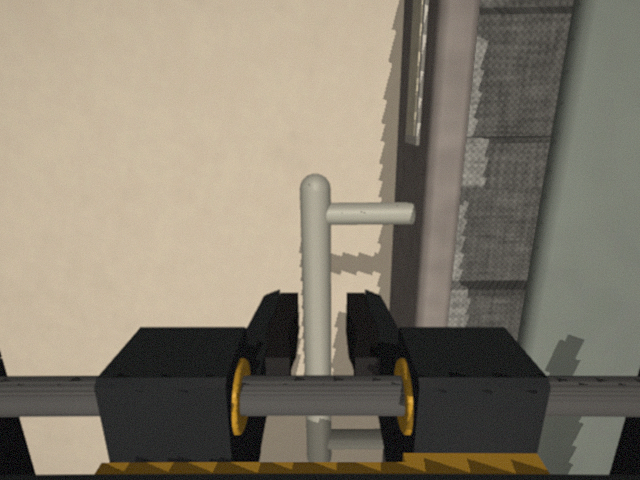

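```bash
python3 -m creep '{"delta_pos":[[0,0,-8],[0,0,-22],[0,0,-38],[0,0,-54],[0,0,-70],[0,0,-82],[0,0,-85]],"angular":[[0,0,0],[0,0,0],[0,0,0],[0,0,0],[0,0,0],[0,0,0],[0,0,0]]}' 0
python3 -m creep '{"delta_pos":[[0,0,-4],[0,0,-8]],"angular":[[0,0,0],[0,0,0]]}' 0
python3 - <<'E'
from h import *
snap('wrist','w9.png')
E
```

```text
time_s: 9.05
position: [491.4, 111.1, 12.1]
tool_rot: [[0.316, -0.005, 0.949], [-0.949, -0.002, 0.316], [0.001, -1.0, -0.005]]
contact_force: [2.9, -5.3, -6.2]
grip_width: 9.6
time_s: 9.3
position: [482.9, 108.1, 12.0]
tool_rot: [[0.317, -0.005, 0.949], [-0.949, -0.003, 0.317], [0.001, -1.0, -0.006]]
contact_force: [2.4, -3.0, -3.9]
grip_width: 10.0
```

View pics/w9.png

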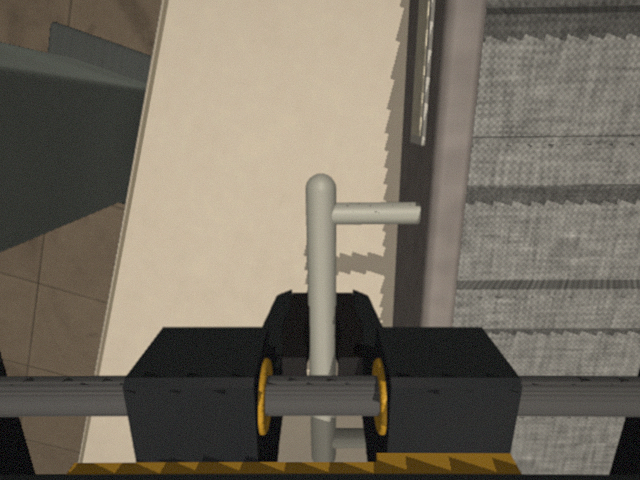

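```bash
python3 -m creep '{"delta_pos":[[0,0,-4],[0,0,-8],[0,0,-8]],"angular":[[0,0,0],[0,0,0],[0,0,0]]}' 0
python3 -m creep '{"delta_pos":[[0,0,-4],[0,0,-8],[0,0,-8]],"angular":[[0,0,0],[0,0,0],[0,0,0]]}' 0
```

```text
time_s: 9.72
position: [474.2, 105.1, 12.0]
tool_rot: [[0.317, -0.007, 0.948], [-0.948, -0.003, 0.317], [0.001, -1.0, -0.008]]
contact_force: [0.5, -4.4, -2.2]
grip_width: 10.1
time_s: 10.1
position: [469.1, 103.4, 12.1]
tool_rot: [[0.316, -0.001, 0.949], [-0.949, -0.002, 0.316], [0.001, -1.0, -0.001]]
contact_force: [8.7, -1.0, -14.1]
grip_width: 9.4
```

```bash
python3 -m creep '{"delta_pos":[[0,0,0.5],[0,0,0.5],[0,-20,0],[0,-70,0],[0,-130,0],[15,-190,40],[30,-230,80],[40,-238,90],[40,-238,90],[40,-238,90]],"angular":[[0,0,0],[0,0,0],[0,0,0],[0,0,0],[0,0,0],[0,0,0],[0,0,0],[0,0,0],[0,0,0],[0,0,0]]}' 22
python3 - <<'E'
from h import *
import json
rel([555,132,250])
c=r.get_calibration('wrist'); json.dump({k:np.array(v).tolist() for k,v in c.items()},open('c10.json','w'))
snap('wrist','w10.png')
E
```

```text
time_s: 11.35
position: [565.7, 94.5, 248.7]
tool_rot: [[0.316, -0.004, 0.949], [-0.949, -0.002, 0.316], [0.0, -1.0, -0.004]]
contact_force: [-0.6, -0.1, -0.5]
grip_width: 22.0
t 11.35 pos [565.7  94.5 248.7] yaw -71.5 F [-0.6 -0.1 -0.5] w 22.0
delta [-38.9  -1.4   1.7] rot [ 0.2 -0.   0. ]
```

View pics/w10.png

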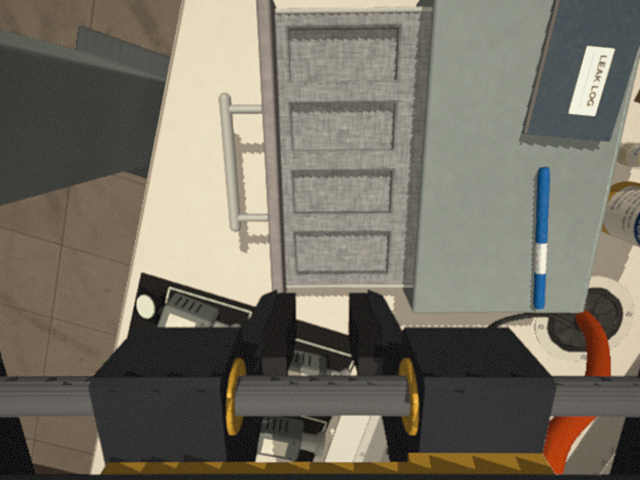

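```bash
python3 - <<'E'
from h import *
import json
c=json.load(open('c10.json'))
im=cv2.imread('pics/w10.png'); cv2.imwrite('pics/w10c.png',cv2.resize(im[10:290,250:430],None,fx=3,fy=3,interpolation=cv2.INTER_CUBIC)[:840])
ctr=np.array([[[287,30],[396,27],[399,81],[289,86]],[[291,105],[394,101],[395,150],[293,154]],[[291,173],[391,168],[393,211],[295,214]],[[294,234],[389,231],[390,271],[297,274]]],float)
for z in (20,30,40):
    P=[onz(c,q,z)[:,:2] for q in ctr]
    print(z,[np.linalg.norm(p[0]-p[1]).round() for p in P],[np.linalg.norm(p[3]-p[0]).round() for p in P],[np.linalg.norm(P[i].mean(0)-P[i+1].mean(0)).round(1) for i in range(3)],[p.mean(0).round(1).tolist() for p in P])
E
```

```text
20 [np.float64(101.0), np.float64(101.0), np.float64(103.0), np.float64(103.0)] [np.float64(48.0), np.float64(47.0), np.float64(44.0), np.float64(47.0)] [np.float64(64.7), np.float64(64.3), np.float64(67.8)] [[542.1, 226.1], [564.0, 165.2], [584.6, 104.3], [607.1, 40.3]]
30 [np.float64(98.0), np.float64(98.0), np.float64(100.0), np.float64(100.0)] [np.float64(47.0), np.float64(46.0), np.float64(43.0), np.float64(46.0)] [np.float64(63.1), np.float64(62.7), np.float64(66.1)] [[542.1, 224.7], [563.5, 165.3], [583.5, 105.9], [605.5, 43.5]]
40 [np.float64(96.0), np.float64(96.0), np.float64(98.0), np.float64(98.0)] [np.float64(46.0), np.float64(45.0), np.float64(41.0), np.float64(45.0)] [np.float64(61.5), np.float64(61.1), np.float64(64.5)] [[542.1, 223.3], [562.9, 165.4], [582.5, 107.6], [603.8, 46.8]]
```

View pics/w10c.png

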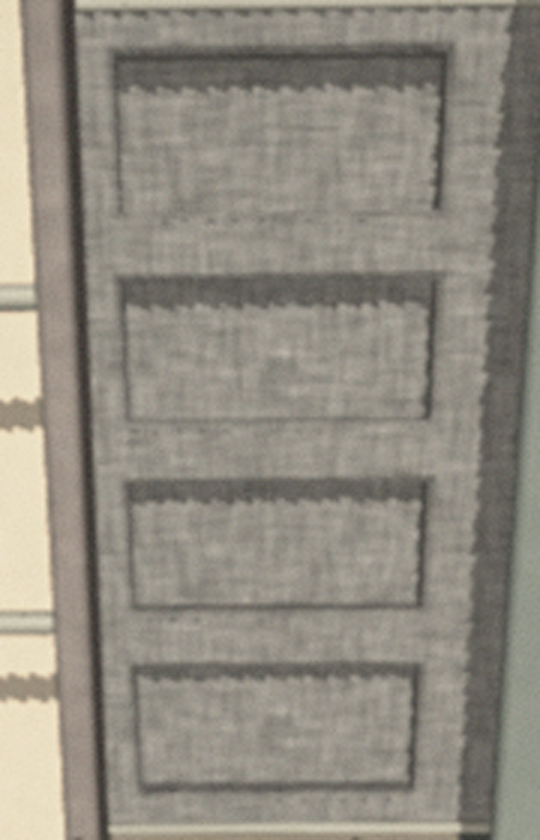

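```bash
python3 - <<'E'
from h import *
rel([545,-165,300],[1,0,0])
E
```

```text
t 11.4 pos [565.4  94.5 248.3] yaw -71.5 F [ 0.3  0.6 -0.3] w 22.2
delta [ 239.7  -51.1 -101.8] rot [  0.2 -71.5  -0.2]
```

```bash
python3 -m creep '{"delta_pos":[[15,-10,-6],[50,-25,-20],[90,-40,-38],[130,-51,-55],[170,-51,-72],[205,-51,-87],[230,-51,-98],[240,-51,-102],[240,-51,-102],[240,-51,-102]],"angular":[[0,-8,0],[0,-18,0],[0,-28,0],[0,-38,0],[0,-48,0],[0,-58,0],[0,-66,0],[0,-71.5,0],[0,-71.5,0],[0,-71.5,0]]}' 70
python3 - <<'E'
from h import *
import json
rel([545,-165,300],[1,0,0])
c=r.get_calibration('wrist'); json.dump({k:np.array(v).tolist() for k,v in c.items()},open('c11.json','w'))
snap('wrist','w11.png')
for d in r.silhouettes('wrist','head_1'):
    if d['conf']>.3:
        rc=cv2.minAreaRect(np.argwhere(d['region'])[:,::-1].astype(np.float32)); print(round(d['conf'],2),np.round(d['point']),d['region'].sum(),rc,onz(c,d['point'],25)[0].round(1))
E
```

```text
time_s: 12.65
position: [544.2, -164.4, 299.1]
tool_rot: [[1.0, -0.006, 0.002], [-0.002, -0.001, 1.0], [-0.006, -1.0, -0.001]]
contact_force: [-0.6, -0.4, 0.2]
grip_width: 69.9
t 12.65 pos [ 544.2 -164.4  299.1] yaw -0.1 F [-0.6 -0.4  0.2] w 69.9
delta [ 0.8 -0.9 -0.6] rot [ 0.  -0.1 -0.3]
0.86 [384. 120.] 2499 ((383.87835693359375, 125.22972106933594), (36.332176208496094, 86.63825988769531), 9.462322235107422) [469.  -94.8  25. ]
0.85 [272. 247.] 2070 ((273.50872802734375, 252.0655059814453), (76.390625, 33.10700607299805), 82.40535736083984) [ 616.6 -224.2   25. ]
0.67 [360. 245.] 1915 ((358.0, 250.0), (76.0, 30.0), 90.0) [ 614.2 -117.9   25. ]
0.6 [248. 123.] 2649 ((248.93081665039062, 127.94615936279297), (88.68482971191406, 38.57480239868164), 82.87498474121094) [ 471.8 -245.3   25. ]
```

View pics/w11.png

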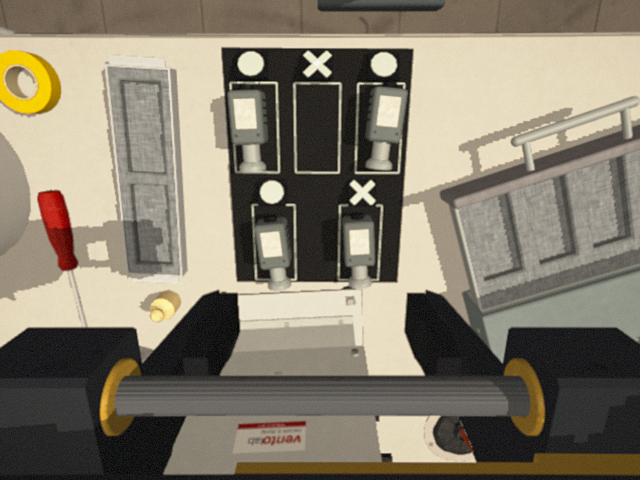

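```bash
python3 - <<'E'
import cv2
im=cv2.imread('pics/w11.png'); 
a=cv2.resize(im[75:180,215:415],None,fx=4,fy=4,interpolation=cv2.INTER_CUBIC)
cv2.imwrite('pics/w11a.png',a)
cv2.imwrite('pics/w11b.png',cv2.resize(im[190:295,225:425],None,fx=4,fy=4,interpolation=cv2.INTER_CUBIC))
cv2.imwrite('pics/w11t.png',cv2.resize(im[50:290,95:195],None,fx=2.5,fy=2.5,interpolation=cv2.INTER_CUBIC))
E
```

```text
(no output)
```

View pics/w11a.png

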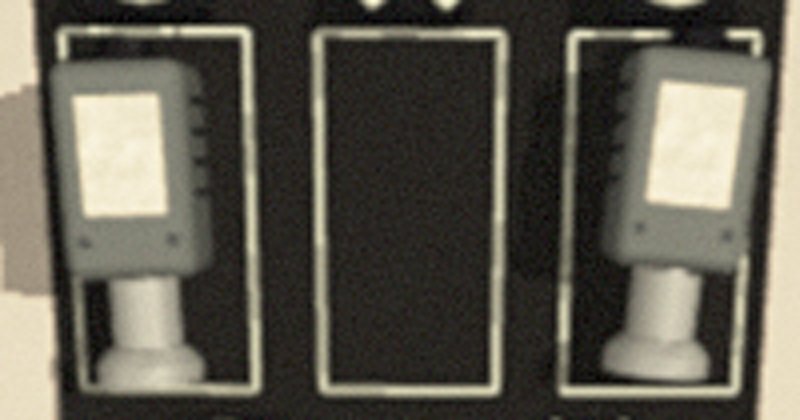

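View pics/w11b.png

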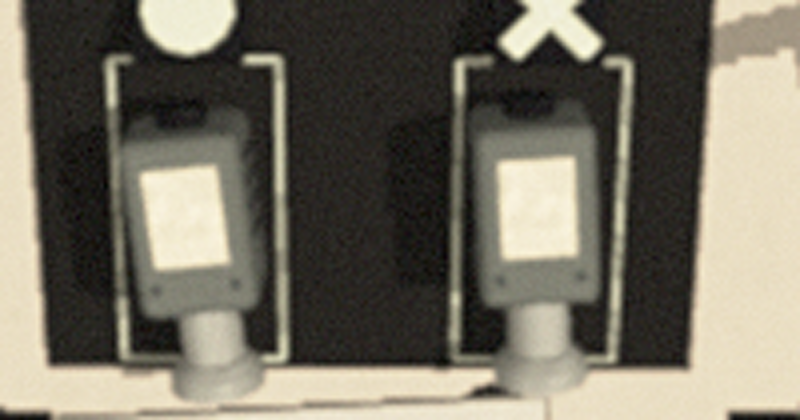

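View pics/w11t.png

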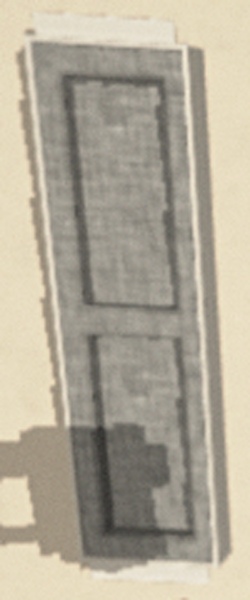

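```bash
cat > hd.py <<'E'
from h import *
import json
c=json.load(open('c11.json'))
def do(name,off,lab,hou,s=4):
    L=onz(c,np.array(lab)/s+off,39)[:,:2];H=onz(c,np.array(hou)/s+off,39)[:,:2]
    def ax(P): a=(P[3]-P[0]+P[2]-P[1]); return a/np.linalg.norm(a)
    a=ax(L);b=ax(H)
    print(name,'label c',L.mean(0).round(1),'size',np.linalg.norm(L[0]-L[1]).round(1),np.linalg.norm(L[3]-L[0]).round(1),'yaw',np.degrees(np.arctan2(a[1],a[0])).round(1),'| hous c',H.mean(0).round(1),'size',np.linalg.norm(H[0]-H[1]).round(1),np.linalg.norm(H[3]-H[0]).round(1),'yaw',np.degrees(np.arctan2(b[1],b[0])).round(1))
do('h1',[215,75],[(660,82),(746,90),(732,209),(647,204)],[(640,48),(770,60),(748,268),(612,256)])
do('h3',[215,75],[(73,96),(160,93),(167,215),(85,217)],[(52,63),(183,62),(200,272),(72,276)])
do('h5',[225,190],[(139,172),(217,164),(229,264),(153,270)],[(122,140),(235,132),(256,305),(145,318)])
do('h4',[225,190],[(497,160),(575,157),(579,256),(502,260)],[(474,132),(592,128),(598,303),(485,306)])
# mat
print(onz(c,[[222,49],[412,49],[397,282],[237,283]],3).round(1).tolist())
t=lambda u:np.array(u)/2.5+[95,50]
# tray rim z=20 and foam z=18 pockets
print(onz(c,t([(30,42),(185,46),(215,562),(82,556)]),20).round(1).tolist())
for q in ([(66,77),(163,80),(178,306),(88,302)],[(90,337),(180,337),(194,533),(105,530)]):
    P=onz(c,t(q),18); print(P.round(1).tolist(),P.mean(0).round(1))
E
python3 hd.py
```

```text
h1 label c [461.  -92.1] size 22.8 30.8 yaw -3.9 | hous c [464.3 -93. ] size 34.2 52.8 yaw -4.4
h3 label c [ 462.9 -245. ] size 22.9 30.6 yaw 1.1 | hous c [ 466.5 -243.7] size 34.2 54.1 yaw 1.7
h5 label c [ 609.2 -223.7] size 23.0 30.6 yaw 4.7 | hous c [ 611.4 -222.3] size 32.9 55.6 yaw 4.4
h4 label c [ 606.6 -119.6] size 22.7 31.0 yaw 4.0 | hous c [ 609.7 -119.8] size 34.1 54.2 yaw 4.2
[[394.7, -273.1, 3.0], [395.2, -64.3, 3.0], [673.4, -65.2, 3.0], [674.3, -275.9, 3.0]]
[[414.7, -393.4, 20.0], [416.2, -327.5, 20.0], [655.3, -341.5, 20.0], [651.8, -407.8, 20.0]]
[[428.3, -381.3, 18.0], [429.5, -339.4, 18.0], [527.3, -345.1, 18.0], [525.4, -386.6, 18.0]] [ 477.6 -363.1   18. ]
[[541.7, -388.2, 18.0], [541.8, -346.0, 18.0], [640.4, -351.1, 18.0], [638.7, -395.3, 18.0]] [ 590.7 -370.1   18. ]
```

```bash
python3 - <<'E'
from h import *
rel([464,-93,60],[np.cos(np.radians(-4)),np.sin(np.radians(-4))])
E
```

```text
t 12.75 pos [ 544.6 -164.4  299.6] yaw -0.0 F [-0.1  0.1  0.8] w 70.2
delta [-79.5 239.9  71.6] rot [ 0.1  4.  -0.3]
```

```bash
python3 -m creep '{"delta_pos":[[-15,20,13],[-40,60,36],[-65,110,60],[-79,160,72],[-79.5,205,71.6],[-79.5,232,71.6],[-79.5,240,71.6],[-79.5,240,71.6]],"angular":[[0,1,0],[0,3,0],[0,4,0],[0,4,0],[0,4,0],[0,4,0],[0,4,0],[0,4,0]]}' 64
python3 - <<'E'
from h import *
rel([464,-93,-3],[np.cos(np.radians(-4)),np.sin(np.radians(-4))])
snap('wrist','w12.png')
E
```

```text
time_s: 13.75
position: [464.2, -92.8, 60.1]
tool_rot: [[0.998, -0.005, 0.07], [-0.07, -0.001, 0.998], [-0.005, -1.0, -0.002]]
contact_force: [0.3, -1.2, 0.5]
grip_width: 63.9
t 13.75 pos [464.2 -92.8  60.1] yaw -4.0 F [ 0.3 -1.2  0.5] w 63.9
delta [ 0.1 63.1 -0.2] rot [ 0.1 -0.  -0.3]
```

View pics/w12.png

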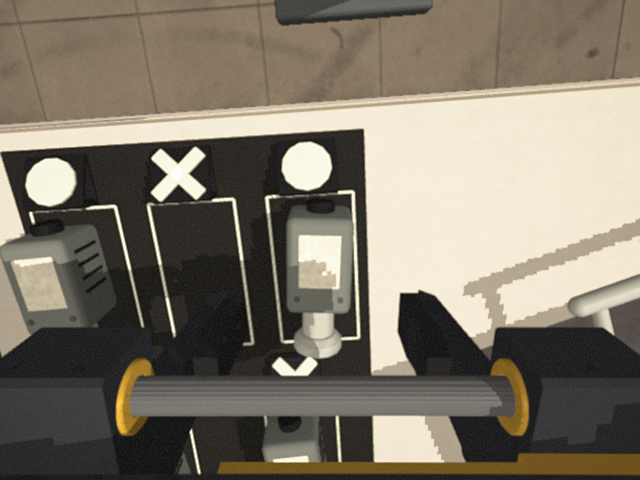

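```bash
python3 -m creep '{"delta_pos":[[0,15,0],[0,38,0],[0,55,0],[0,63,0],[0,63,0]],"angular":[[0,0,0],[0,0,0],[0,0,0],[0,0,0],[0,0,0]]}' 64
python3 - <<'E'
from h import *
rel([464,-93,-3])
snap('wrist','w13.png')
im=r.get_image('scene');cv2.imwrite('pics/s13.png',cv2.resize(im[230:350,240:400,::-1],None,fx=5,fy=5))
E
```

```text
time_s: 14.42
position: [464.3, -93.1, -2.7]
tool_rot: [[0.998, -0.005, 0.07], [-0.07, -0.001, 0.998], [-0.005, -1.0, -0.002]]
contact_force: [-0.6, 0.5, 0.8]
grip_width: 63.7
t 14.43 pos [464.3 -93.1  -2.7] yaw -4.0 F [-0.6  0.5  0.8] w 63.7
delta [-0.3  0.3  0. ] rot [ 0.1  0.  -0.3]
```

View pics/w13.png

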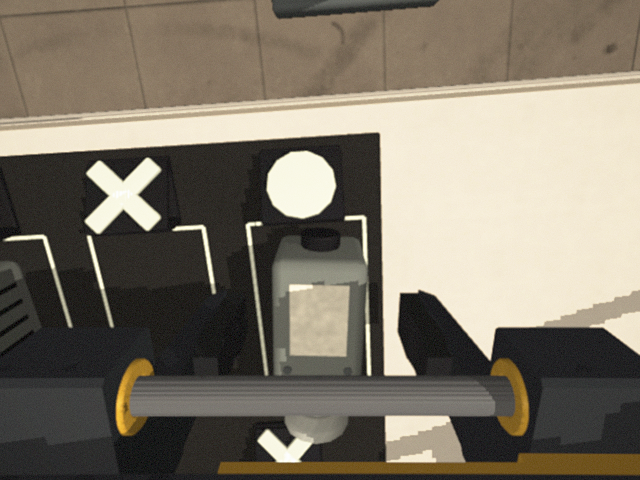

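View pics/s13.png

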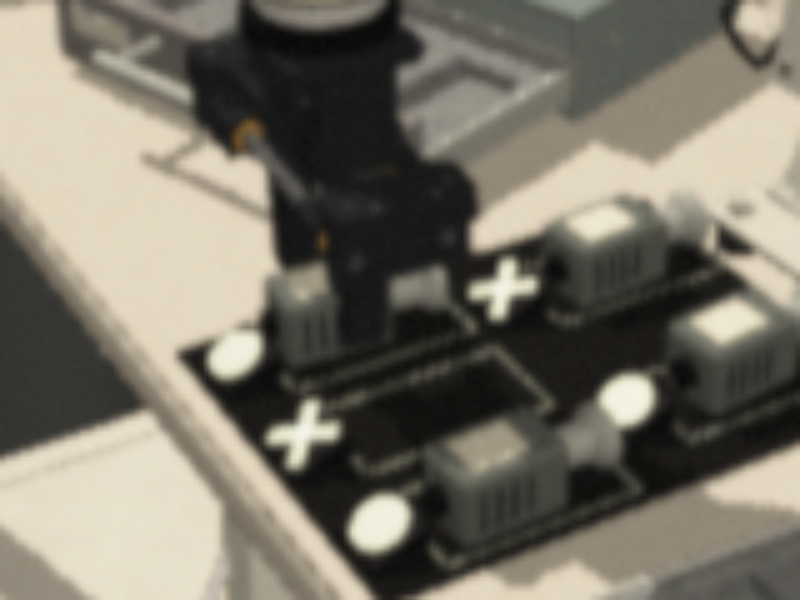

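```bash
python3 -m creep '{"delta_pos":[[0,0,0],[0,0,0],[0,0,0],[0,0,0]],"angular":[[0,0,0],[0,0,0],[0,0,0],[0,0,0]]}' 0
python3 -m creep '{"delta_pos":[[0,-5,0],[0,-20,0],[0,-40,0],[0,-70,0],[0,-100,0],[0,-130,0],[0,-130,0]],"angular":[[0,0,0],[0,0,0],[0,0,0],[0,0,0],[0,0,0],[0,0,0],[0,0,0]]}' 0
python3 - <<'E'
from h import *
n=np.array([.949,.316])
L=np.array([543.3,226.2])-12*n; print(L)
rel([*L,130],n)
snap('wrist','w14.png')
im=r.get_image('scene');cv2.imwrite('pics/s14.png',cv2.resize(im[200:320,230:390,::-1],None,fx=5,fy=5))
E
```

```text
time_s: 15.02
position: [465.7, -93.6, -1.3]
tool_rot: [[0.998, -0.002, 0.07], [-0.07, -0.002, 0.998], [-0.002, -1.0, -0.002]]
contact_force: [-0.3, -0.9, 2.3]
grip_width: 35.9
time_s: 15.9
position: [468.3, -93.8, 132.0]
tool_rot: [[0.998, 0.005, 0.07], [-0.07, -0.004, 0.998], [0.005, -1.0, -0.004]]
contact_force: [0.2, -0.9, -2.3]
grip_width: 35.8
[531.912 222.408]
t 15.9 pos [468.3 -93.8 132. ] yaw -4.0 F [ 0.2 -0.9 -2.3] w 35.8
delta [ 41.3   1.  319.9] rot [  0.3 -22.4   0.2]
```

View pics/w14.png

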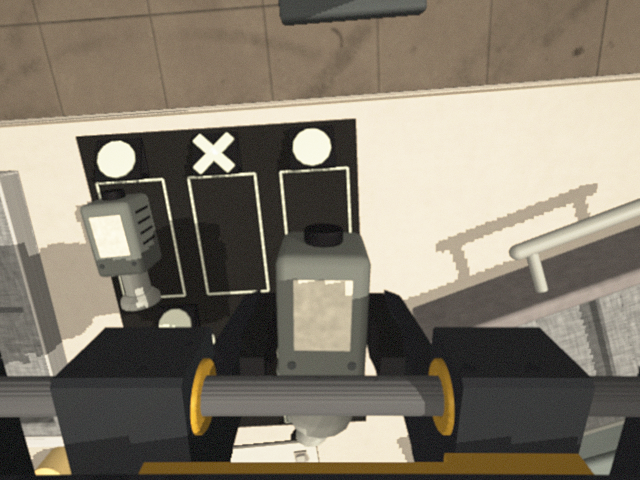

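View pics/s14.png

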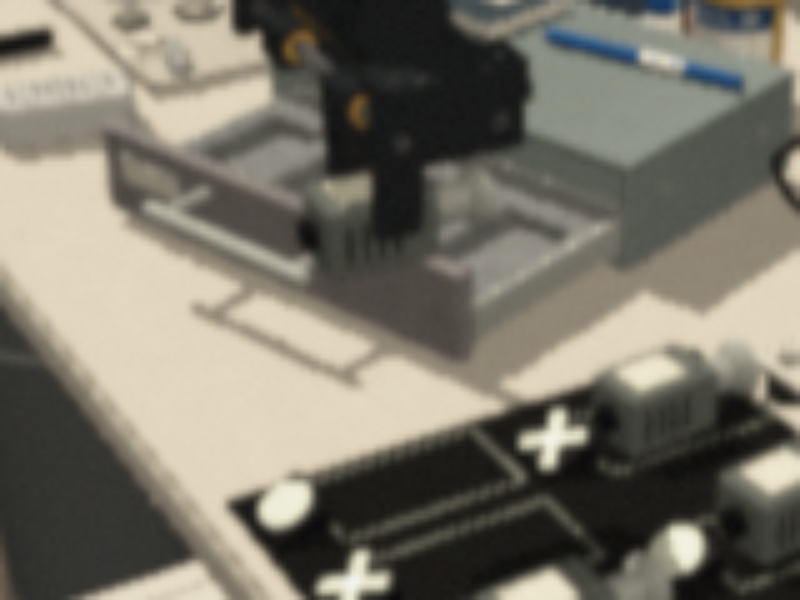

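```bash
python3 -m creep '{"delta_pos":[[3,0,20],[8,0,60],[14,0,110],[20,0,165],[27,0,220],[33,0,265],[38,0,300],[41,0,316],[41.3,0,320],[41.3,0,320]],"angular":[[0,-2,0],[0,-5,0],[0,-8,0],[0,-12,0],[0,-16,0],[0,-19,0],[0,-21,0],[0,-22.4,0],[0,-22.4,0],[0,-22.4,0]]}' 0
python3 - <<'E'
from h import *
c=r.get_calibration('wrist');s=r.state();R=np.array(s['tool_rot']);p=np.array(s['position'])
n=np.array([.949,.316]);L=np.array([543.3,226.2])-12*n
rel([*L,60],n)
snap('wrist','w15.png')
X=onz(c,[[322,315]],p[2]+41)[0]; print('label in tool',(R.T@(X-p)).round(1))
E
```

```text
time_s: 17.25
position: [528.7, 222.1, 127.0]
tool_rot: [[0.949, -0.003, -0.315], [0.315, -0.003, 0.949], [-0.004, -1.0, -0.002]]
contact_force: [-0.7, 0.8, -3.1]
grip_width: 35.7
t 17.25 pos [528.7 222.1 127. ] yaw 18.3 F [-0.7  0.8 -3.1] w 35.7
delta [ 3.4 66.9 -0.6] rot [ 0.1 -0.1 -0.2]
label in tool [ -6.  -41.    0.6]
```

View pics/w15.png

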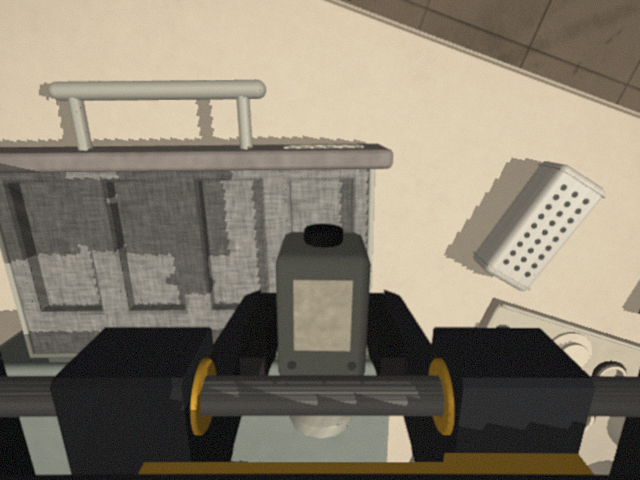

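```bash
python3 -m creep '{"delta_pos":[[3,20,-0.6],[5,50,-0.6],[5.4,75,-0.6],[5.4,92,-0.6],[5.4,100,-0.6],[5.4,100,-0.6]],"angular":[[0,0,0],[0,0,0],[0,0,0],[0,0,0],[0,0,0],[0,0,0]]}' 0
python3 - <<'E'
from h import *
n=np.array([.949,.316]);L=np.array([543.3,226.2])-10*n
rel([*L,15],n)
snap('wrist','w16.png')
im=r.get_image('side');cv2.imwrite('pics/s16.png',cv2.resize(im[230:350,200:360,::-1],None,fx=5,fy=5))
E
```

```text
time_s: 18.05
position: [533.6, 222.4, 26.6]
tool_rot: [[0.949, -0.004, -0.314], [0.314, -0.003, 0.949], [-0.005, -1.0, -0.002]]
contact_force: [0.3, -0.1, -2.8]
grip_width: 35.8
t 18.05 pos [533.6 222.4  26.6] yaw 18.3 F [ 0.3 -0.1 -2.8] w 35.8
delta [ 0.5 11.6  0.6] rot [ 0.1 -0.1 -0.3]
```

View pics/w16.png

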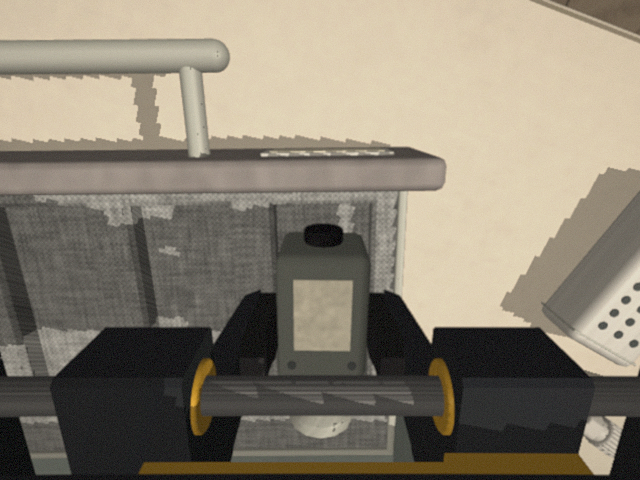

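View pics/s16.png

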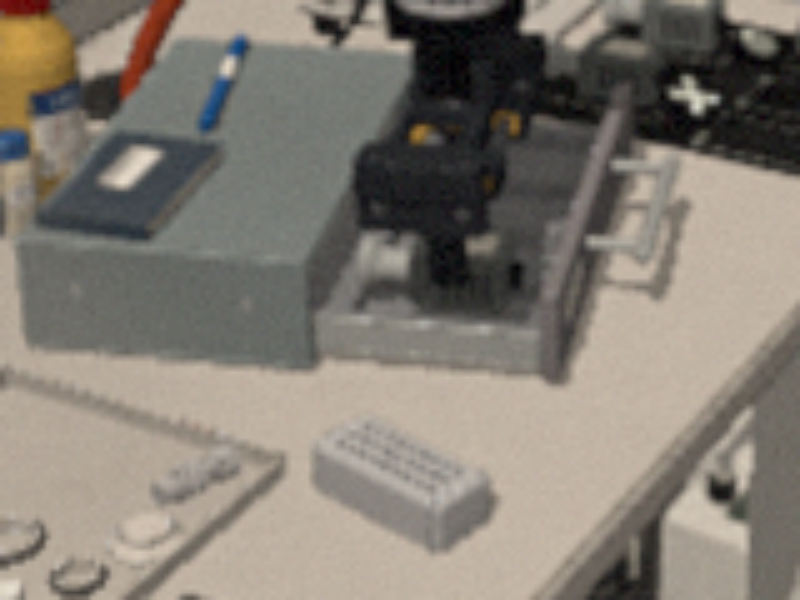

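```bash
python3 - <<'E'
from h import *
c=r.get_calibration('wrist');s=r.state();R=np.array(s['tool_rot']);p=np.array(s['position'])
for uv,z in [([324,205],28),([324,205],24),([277,250],28),([372,250],28),([324,315],p[2]+41),([324,228],p[2]+5+18+8),([324,243],p[2]+41)]:
    X=onz(c,[uv],z)[0]; print(uv,(R.T@(X-p)).round(1),X.round(1))
E
```

```text
[324, 205] [-39.5   0.1   1.6] [496.7 212.1  28. ]
[324, 205] [-38.5   4.1   1.6] [497.5 212.4  24. ]
[277, 250] [-17.7   0.1 -20.6] [524.3 197.8  28. ]
[372, 250] [-17.7  -0.   24.3] [510.2 240.5  28. ]
[324, 315] [ -5.9 -41.    1.4] [528.6 222.5  69. ]
[324, 228] [-37.5 -30.9   1.4] [498.6 212.6  59. ]
[324, 243] [-34.8 -40.9   1.3] [501.2 213.4  69. ]
```

```bash
python3 -m creep '{"delta_pos":[[0,4,0.4],[0,8,0.4],[0,10,0.4],[0,12,0.4],[0,12,0.4]],"angular":[[0,0,0],[0,0,0],[0,0,0],[0,0,0],[0,0,0]]}' 0
python3 -m creep '{"delta_pos":[[0,2,0],[0,3,0]],"angular":[[0,0,0],[0,0,0]]}' 0
```

```text
time_s: 18.77
position: [534.5, 223.4, 15.9]
tool_rot: [[0.949, -0.001, -0.314], [0.314, -0.003, 0.949], [-0.002, -1.0, -0.002]]
contact_force: [-0.4, 0.1, -1.9]
grip_width: 35.8
time_s: 19.02
position: [537.1, 224.3, 15.6]
tool_rot: [[0.949, 0.003, -0.314], [0.314, -0.001, 0.949], [0.003, -1.0, -0.002]]
contact_force: [0.5, -0.7, 11.5]
grip_width: 35.3
```

```bash
python3 -m creep '{"delta_pos":[[0,0,0],[0,0,0],[0,-10,0],[0,-40,0],[0,-80,0],[0,-110,0],[0,-110,0]],"angular":[[0,0,0],[0,0,0],[0,0,0],[0,0,0],[0,0,0],[0,0,0],[0,0,0]]}' 48
python3 - <<'E'
from h import *
rel([464,-93,100])
snap('wrist','w17.png')
im=r.get_image('side');cv2.imwrite('pics/s17.png',cv2.resize(im[230:350,200:360,::-1],None,fx=5,fy=5))
E
```

```text
time_s: 19.9
position: [539.1, 225.3, 129.3]
tool_rot: [[0.949, 0.009, -0.314], [0.314, 0.001, 0.949], [0.009, -1.0, -0.002]]
contact_force: [-0.6, 0.0, -0.1]
grip_width: 48.4
t 19.9 pos [539.1 225.3 129.3] yaw 18.3 F [-0.6  0.  -0.1] w 48.4
delta [-171.6   28.2 -278.5] rot [ 0.1 -0.   0.5]
```

View pics/w17.png

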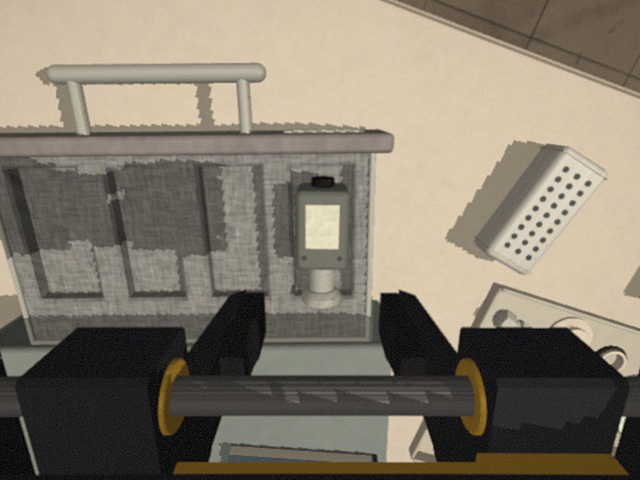

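View pics/s17.png

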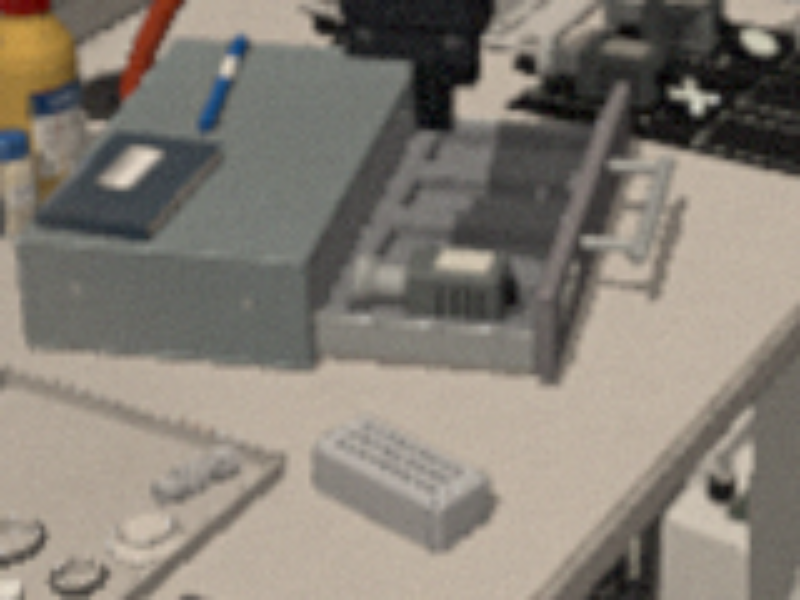

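```bash
python3 - <<'E'
import cv2
im=cv2.imread('pics/w17.png'); cv2.imwrite('pics/w17c.png',cv2.resize(im[130:330,230:390],None,fx=4,fy=4,interpolation=cv2.INTER_CUBIC))
E
```

```text
(no output)
```

View pics/w17c.png

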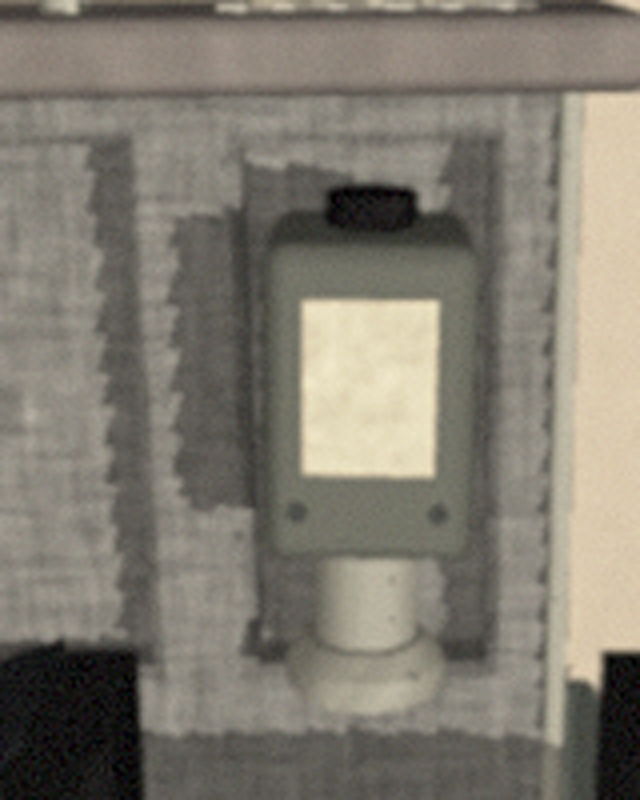

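```bash
python3 - <<'E'
from h import *
c=r.get_calibration('wrist');n=np.array([.949,.316]);v=np.array([-.316,.949]);M=np.array([563.5,165.5])
T=lambda u:np.array(u)/4+[230,130]
def loc(X): d=X[:2]-M; return np.round([d@n,d@v],1)
for z in (24,28,32):
    P=onz(c,T([(247,137),(495,137),(495,660),(257,660)]),z); print('pocket',z,[loc(p) for p in P],loc(P.mean(0)))
for z in (52,56,64):
    P=onz(c,T([(301,299),(440,298),(436,477),(302,478)]),z); print('label',z,loc(P.mean(0)),np.linalg.norm(P[0]-P[1]).round(1),np.linalg.norm(P[0]-P[3]).round(1))
E
```

```text
pocket 24 [array([-52.5,  43.7]), array([-52.4,  87.2]), array([48.6, 89.5]), array([48.5, 43. ])] [-2.  65.8]
pocket 28 [array([-53. ,  44.1]), array([-52.9,  86.8]), array([46.6, 89.1]), array([46.5, 43.3])] [-3.2 65.8]
pocket 32 [array([-53.5,  44.4]), array([-53.4,  86.5]), array([44.6, 88.7]), array([44.5, 43.7])] [-4.4 65.8]
label 52 [-14.6  65.1] 22.6 30.8
label 56 [-15.7  65.1] 22.2 30.3
label 64 [-18.   65.2] 21.5 29.3
```

```bash
python3 - <<'E'
from h import *
c=r.get_calibration('wrist');yaw=np.radians(18.4)
T=lambda u:np.array(u)/4+[230,130]
img=T([(301,299),(440,298),(436,477),(302,478)])
from scipy.optimize import least_squares
# label 22.8x30.8 in plane; order front-right(-x,-y), front-left...
obj=np.array([[-15.4,-11.4,0],[-15.4,11.4,0],[15.4,11.4,0],[15.4,-11.4,0]])
K=np.array(c['intrinsics']);ok,rv,tv=cv2.solvePnP(obj,img,K,np.array(c['distortion']))
Rw=np.array(c['R']).T@cv2.Rodrigues(rv)[0];tw=np.array(c['R']).T@(tv.ravel()-np.array(c['t']))
print(tw,Rw.round(3))
c=json=None
import json
c=json.load(open('c11.json'))
for nm,off,lab in [('h1',[215,75],[(660,82),(746,90),(732,209),(647,204)]),('h3',[215,75],[(73,96),(160,93),(167,215),(85,217)])]:
    ok,rv,tv=cv2.solvePnP(obj,np.array(lab)/4.+off,K,np.array(c['distortion']))
    Rw=np.array(c['R']).T@cv2.Rodrigues(rv)[0];tw=np.array(c['R']).T@(tv.ravel()-np.array(c['t'])); print(nm,tw,Rw.round(3)[:,2])
E
```

```text
[529.63732903 222.90165792  49.99996911] [[ 0.951 -0.304 -0.045]
 [ 0.306  0.951  0.045]
 [ 0.029 -0.057  0.998]]
h1 [460.88378928 -91.79512109  36.86441039] [-0.093 -0.022  0.995]
h3 [ 462.83563701 -245.19518312   37.95439514] [-0.011 -0.051  0.999]
```

```bash
python3 - <<'E'
import cv2
im=cv2.imread('pics/w17.png'); cv2.imwrite('pics/w17d.png',cv2.resize(im[130:290,450:620],None,fx=4,fy=4,interpolation=cv2.INTER_CUBIC))
E
```

```text
(no output)
```

View pics/w17d.png

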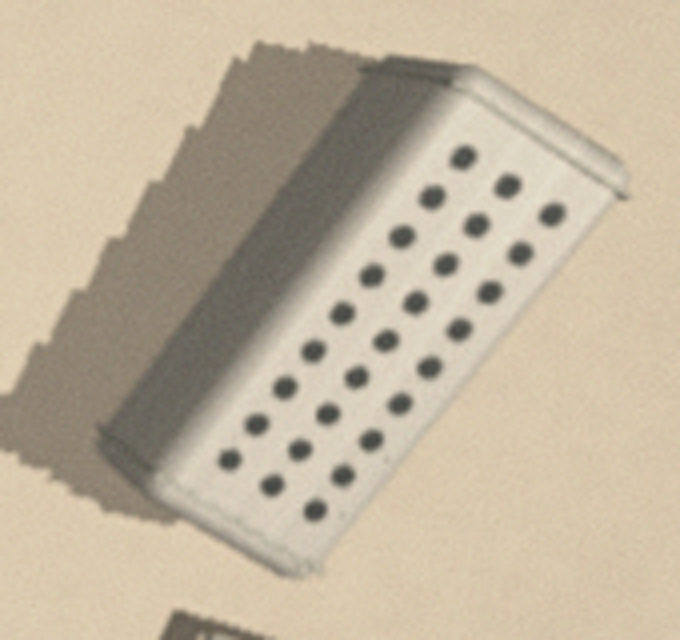

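```bash
python3 - <<'E'
from h import *
c=r.get_calibration('wrist')
P=onz(c,np.array([(463,157),(553,214),(315,510),(230,460)])/4+[450,130],30)
a=P[2]+P[3]-P[0]-P[1]; print(P.mean(0).round(1),np.degrees(np.arctan2(a[1],a[0])).round(1),np.linalg.norm(P[0]-P[1]).round(1),np.linalg.norm(P[0]-P[3]).round(1))
y=np.arctan2(a[1],a[0]); rel([*P.mean(0)[:2],120],[np.cos(y),np.sin(y)])
print(np.degrees(r.state()['q']).round())
E
```

```text
[476.5 373.1  30. ] -11.8 19.9 63.2
t 20.0 pos [536.5 224.3 125.5] yaw 18.3 F [-0.6  0.4  0.2] w 48.3
delta [-10.2   5.1 160.2] rot [ 0.1 30.1  0.2]
[ 20.   9. 109.  -0.  62. -88.]
```

```bash
python3 -m creep '{"delta_pos":[[-2,0,20],[-5,0,60],[-8,5,110],[-10,15,150],[-10,50,160],[-10,65,160],[-10,65,160]],"angular":[[0,5,0],[0,12,0],[0,20,0],[0,27,0],[0,30.1,0],[0,30.1,0],[0,30.1,0]]}' 70
python3 - <<'E'
from h import *
snap('wrist','w18.png')
rel([476.5,373.1,-6],[np.cos(np.radians(-11.8)),np.sin(np.radians(-11.8))])
c=r.get_calibration('wrist');print(proj(c,[476.5,373.1,30]))
E
```

```text
time_s: 20.88
position: [475.1, 371.1, 57.3]
tool_rot: [[0.979, -0.001, 0.203], [-0.203, -0.005, 0.979], [-0.0, -1.0, -0.005]]
contact_force: [-0.3, -0.7, 0.5]
grip_width: 69.8
t 20.93 pos [476.4 371.7  59. ] yaw -11.8 F [ 0.6 -0.3  0.5] w 69.9
delta [-0.3 65.   1.5] rot [0.1 0.  0.1]
[[323.07211134 263.12914805]]
```

View pics/w18.png

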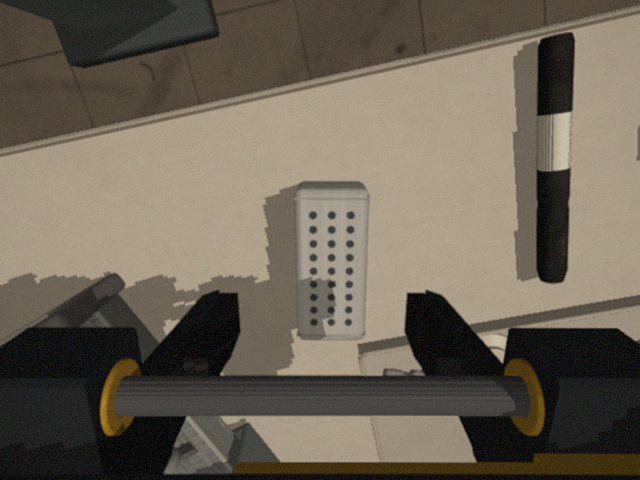

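```bash
python3 - <<'E'
from h import *
c=r.get_calibration('wrist');P=onz(c,[[313,215],[350,215],[348,322],[313.5,322]],30);print(P.round(1),P.mean(0))
a=P[2]+P[3]-P[0]-P[1];print(np.degrees(np.arctan2(a[1],a[0])))
rel(np.r_[P.mean(0)[:2],-6],a[:2])
E
```

```text
[[448.3 373.5  30. ]
 [452.4 392.9  30. ]
 [515.8 379.9  30. ]
 [511.6 360.   30. ]] [482.01599126 376.55936415  30.        ]
-11.783345323862738
t 20.93 pos [476.4 371.7  59. ] yaw -11.8 F [ 0.6 -0.3  0.5] w 69.9
delta [ 4.4 65.   6. ] rot [0.1 0.  0.1]
```

```bash
python3 -m creep '{"delta_pos":[[2,10,3],[4,30,6],[4.4,50,6],[4.4,62,6],[4.4,65,6],[4.4,65,6]],"angular":[[0,0,0],[0,0,0],[0,0,0],[0,0,0],[0,0,0],[0,0,0]]}' 66
python3 - <<'E'
from h import *
snap('wrist','w19.png');rel([482,376.6,-6])
E
python3 -m creep '{"delta_pos":[[0,0,0],[0,0,0],[0,0,0],[0,0,0]],"angular":[[0,0,0],[0,0,0],[0,0,0],[0,0,0]]}' 0
python3 - <<'E'
from h import *
snap('wrist','w19b.png');rel([482,376.6,-6])
E
```

```text
time_s: 21.68
position: [481.9, 376.5, -6.3]
tool_rot: [[0.979, 0.001, 0.204], [-0.204, -0.003, 0.979], [0.001, -1.0, -0.003]]
contact_force: [-0.6, 0.2, 0.0]
grip_width: 65.9
t 21.73 pos [482.3 376.8  -5.7] yaw -11.8 F [-0.5  0.2 -0.1] w 66.1
delta [-0.2  0.3 -0.2] rot [ 0.1 -0.   0.1]
time_s: 22.22
position: [482.4, 376.6, -5.3]
tool_rot: [[0.979, 0.002, 0.204], [-0.204, -0.003, 0.979], [0.002, -1.0, -0.002]]
contact_force: [-0.1, -2.3, 3.5]
grip_width: 39.5
t 22.27 pos [482.4 376.6  -5.3] yaw -11.8 F [-1.1 -1.8  4.4] w 39.6
delta [-0.4  0.7 -0. ] rot [ 0.1 -0.   0.1]
```

View pics/w19.png

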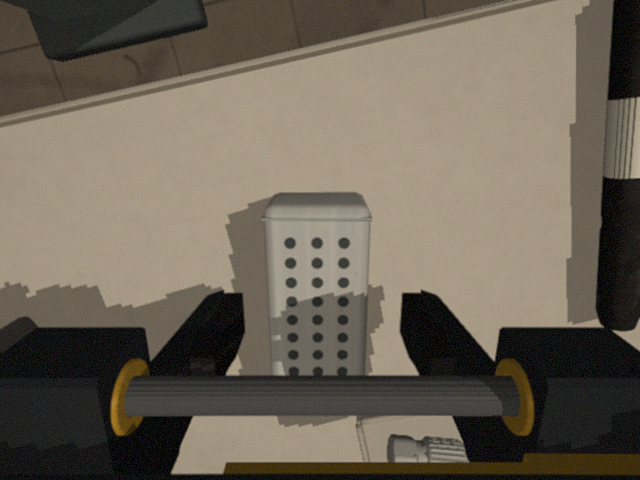

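View pics/w19b.png

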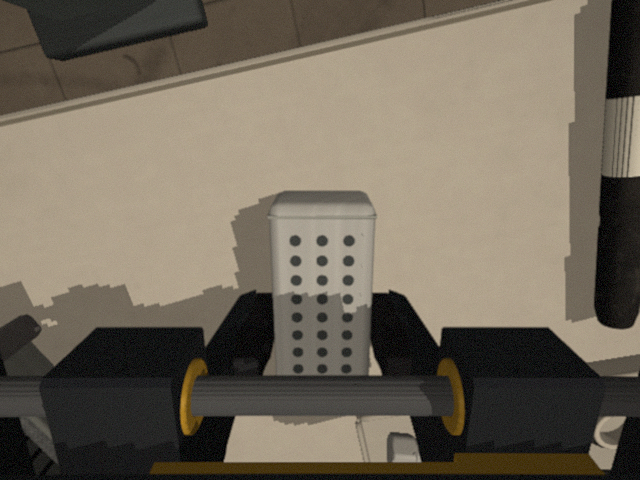

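```bash
python3 -m creep '{"delta_pos":[[0,-5,0],[0,-20,0],[0,-50,0],[0,-90,0],[0,-125,0],[0,-135,0],[0,-135,0]],"angular":[[0,0,0],[0,0,0],[0,0,0],[0,0,0],[0,0,0],[0,0,0],[0,0,0]]}' 0
python3 - <<'E'
from h import *
c=r.get_calibration('wrist');s=r.state();R=np.array(s['tool_rot']);p=np.array(s['position'])
im=snap('wrist','w20.png')
X=onz(c,[[322,241]],p[2]+35.5)[0]; print('fronthole tool',(R.T@(X-p)).round(1))
n=np.array([.949,.316]);v=np.array([-.316,.949]);M=np.array([563.5,165.5]);C=M-130*v;print(C)
rel([*C,130],n)
E
```

```text
time_s: 23.15
position: [482.4, 377.2, 130.3]
tool_rot: [[0.979, 0.003, 0.204], [-0.204, -0.002, 0.979], [0.003, -1.0, -0.001]]
contact_force: [-0.8, -0.3, -2.9]
grip_width: 39.7
fronthole tool [-34.2 -35.6   0.8]
[604.58  42.13]
t 23.2 pos [481.6 376.6 128.9] yaw -11.8 F [ 0.  -0.2 -2.1] w 39.8
delta [ 1.886e+02  1.000e-01 -3.023e+02] rot [  0.2 -30.2   0. ]
```

View pics/w20.png

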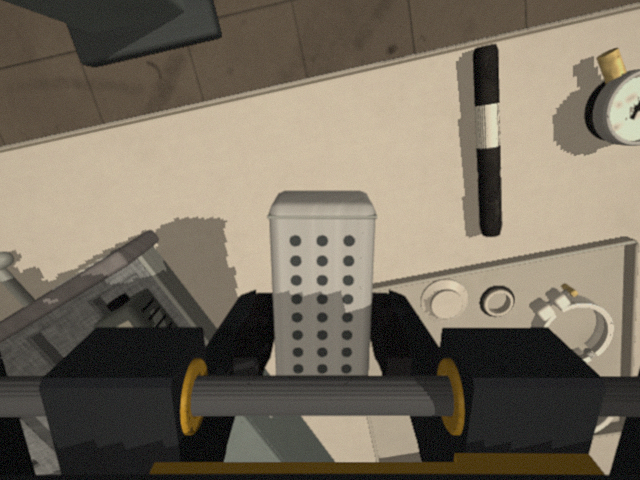

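```bash
python3 -m creep '{"delta_pos":[[10,0,-15],[33,0,-52],[58,0,-92],[83,0,-132],[108,0,-172],[133,0,-212],[158,0,-252],[178,0,-285],[188,0,-302],[189,0,-303]],"angular":[[0,-2,0],[0,-5,0],[0,-9,0],[0,-13,0],[0,-17,0],[0,-21,0],[0,-25,0],[0,-28,0],[0,-30.2,0],[0,-30.2,0]]}' 0
python3 -m creep '{"delta_pos":[[0,25,0],[0,45,0],[0,50,0],[0,50,0]],"angular":[[0,0,0],[0,0,0],[0,0,0],[0,0,0]]}' 0
python3 - <<'E'
from h import *
n=np.array([.949,.316]);v=np.array([-.316,.949]);M=np.array([563.5,165.5]);C=M-130*v
rel([*(C+2.6*n),15],n)
snap('wrist','w21.png')
E
```

```text
time_s: 24.45
position: [603.6, 40.1, 127.6]
tool_rot: [[0.95, -0.003, -0.313], [0.313, -0.003, 0.95], [-0.004, -1.0, -0.002]]
contact_force: [-0.1, 0.7, -2.3]
grip_width: 39.4
time_s: 24.95
position: [602.9, 40.5, 77.0]
tool_rot: [[0.949, -0.005, -0.314], [0.314, -0.003, 0.949], [-0.005, -1.0, -0.002]]
contact_force: [0.3, 0.6, -1.5]
grip_width: 39.4
t 24.95 pos [602.9  40.5  77. ] yaw 18.3 F [ 0.3  0.6 -1.5] w 39.4
delta [ 5.  61.9  1.2] rot [ 0.1 -0.1 -0.3]
```

View pics/w21.png

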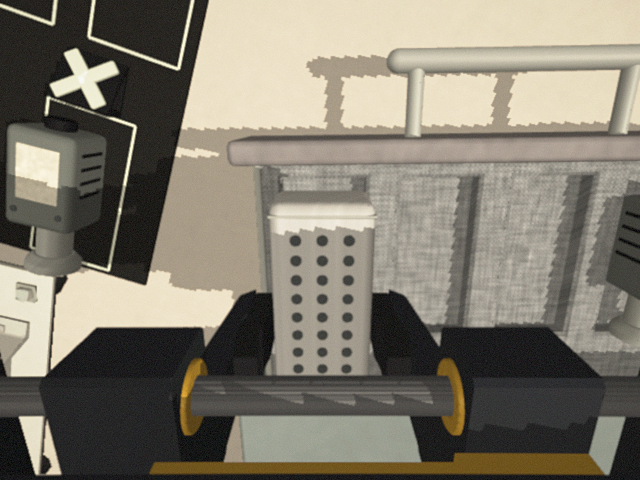

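```bash
python3 -m creep '{"delta_pos":[[2,15,0.5],[4,35,1],[5,46,1.2],[5,49,1.2],[5,49,1.2]],"angular":[[0,0,0],[0,0,0],[0,0,0],[0,0,0],[0,0,0]]}' 0
python3 - <<'E'
from h import *
rel([605,42,15])
im=snap('wrist','w22.png')
cv2.imwrite('pics/w22c.png',cv2.resize(im[130:330,210:450,::-1],None,fx=3,fy=3,interpolation=cv2.INTER_CUBIC))
E
```

```text
time_s: 25.62
position: [607.7, 42.9, 28.4]
tool_rot: [[0.949, -0.004, -0.314], [0.314, -0.003, 0.949], [-0.005, -1.0, -0.002]]
contact_force: [0.8, 0.4, -1.8]
grip_width: 39.9
t 25.62 pos [607.7  42.9  28.4] yaw 18.3 F [ 0.8  0.4 -1.8] w 39.9
delta [-2.8 13.4  0.1] rot [ 0.1  0.  -0.3]
```

View pics/w22c.png

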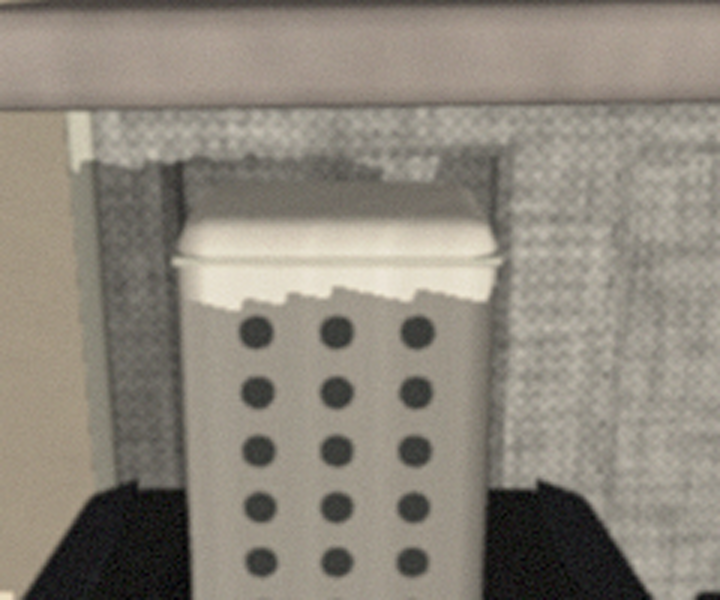

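```bash
python3 - <<'E'
from h import *
c=r.get_calibration('wrist');s=r.state();R=np.array(s['tool_rot']);p=np.array(s['position'])
for uv in ([322,180],[265,187],[380.7,187]):
    X=onz(c,[uv],28)[0]; print((R.T@(X-p)).round(1))
E
```

```text
[-50.7   1.1   0.7]
[-47.6   1.2 -25.1]
[-47.5   1.1  27.2]
```

```bash
python3 -m creep '{"delta_pos":[[2,6,0],[2,11,0],[2,14,0],[2,14,0]],"angular":[[0,0,0],[0,0,0],[0,0,0],[0,0,0]]}' 0
python3 -m creep '{"delta_pos":[[0,2,0],[0,3,0]],"angular":[[0,0,0],[0,0,0]]}' 0
```

```text
time_s: 26.18
position: [610.1, 43.5, 14.9]
tool_rot: [[0.949, -0.003, -0.314], [0.314, -0.003, 0.949], [-0.003, -1.0, -0.002]]
contact_force: [0.3, -0.0, -1.1]
grip_width: 39.5
time_s: 26.42
position: [612.4, 44.2, 14.6]
tool_rot: [[0.95, 0.002, -0.314], [0.314, -0.002, 0.95], [0.001, -1.0, -0.003]]
contact_force: [-1.5, 2.6, 12.2]
grip_width: 39.5
```

```bash
python3 -m creep '{"delta_pos":[[0,-1,0],[0,-1,0],[0,-10,0],[0,-40,0],[0,-80,0],[0,-110,0],[0,-110,0],[0,-110,0]],"angular":[[0,0,0],[0,0,0],[0,0,0],[0,0,0],[0,0,0],[0,0,0],[0,0,0],[0,0,0]]}' 45
python3 - <<'E'
from h import *
rel([464,-243,60],[1,0.02])
snap('wrist','w23.png')
E
```

```text
time_s: 27.42
position: [611.3, 44.4, 123.6]
tool_rot: [[0.95, 0.0, -0.314], [0.314, -0.002, 0.95], [-0.0, -1.0, -0.002]]
contact_force: [0.5, -0.0, -0.6]
grip_width: 45.1
t 27.43 pos [611.3  44.4 123.6] yaw 18.3 F [ 0.5 -0.  -0.6] w 45.1
delta [-230.    64.2 -226.5] rot [ 0.1 17.1 -0. ]
```

View pics/w23.png

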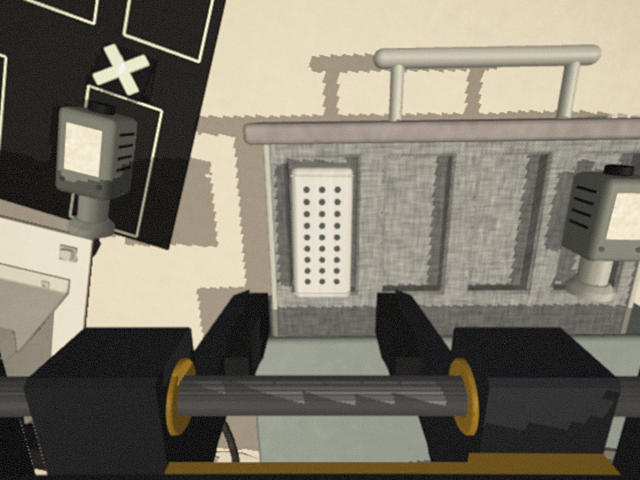

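```bash
python3 - <<'E'
from h import *
rel([609.7,-119.8,60],[np.cos(np.radians(4)),np.sin(np.radians(4))])
E
```

```text
t 27.48 pos [610.8  44.3 122.8] yaw 18.3 F [-0.5  0.4  0.5] w 44.7
delta [ -52.4   63.2 -155.4] rot [ 0.1 14.3 -0.1]
```

```bash
python3 -m creep '{"delta_pos":[[-6,0,-20],[-18,0,-60],[-33,0,-105],[-46,10,-140],[-52.4,35,-155],[-52.4,58,-155],[-52.4,63,-155],[-52.4,63,-155],[-52.4,63,-155]],"angular":[[0,2,0],[0,6,0],[0,10,0],[0,13,0],[0,14.3,0],[0,14.3,0],[0,14.3,0],[0,14.3,0],[0,14.3,0]]}' 64
python3 - <<'E'
from h import *
c=r.get_calibration('wrist')
im=snap('wrist','w24.png')
cv2.imwrite('pics/w24c.png',cv2.resize(im[180:380,210:410,::-1],None,fx=3,fy=3,interpolation=cv2.INTER_CUBIC))
rel([609.7,-119.8,-2])
E
```

```text
time_s: 28.6
position: [610.4, -119.5, 61.2]
tool_rot: [[0.998, 0.0, -0.069], [0.069, -0.003, 0.998], [0.0, -1.0, -0.003]]
contact_force: [0.3, 0.2, 0.4]
grip_width: 64.2
t 28.65 pos [ 610.5 -119.4   61.4] yaw 4.0 F [-0.6 -0.3  0.1] w 64.4
delta [-0.9 63.4 -0.1] rot [ 0.2 -0.   0. ]
```

View pics/w24c.png

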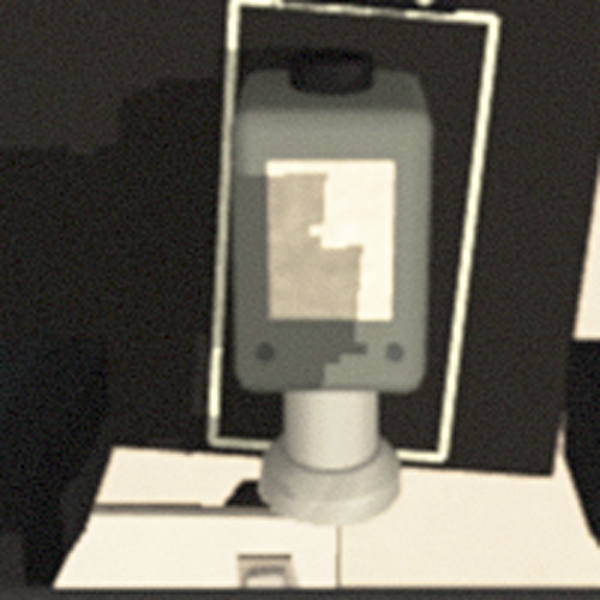

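```bash
cat > lab.py <<'E'
from h import *
def lab(q,s,off,z=39):
    c=r.get_calibration('wrist');st=r.state();R=np.array(st['tool_rot']);p=np.array(st['position'])
    P=onz(c,np.array(q)/s+off,z); a=P[2]+P[3]-P[0]-P[1]
    t=(P.mean(0)-p)@R
    print('label world',P.mean(0).round(1),'yaw',np.degrees(np.arctan2(a[1],a[0])).round(1),'size',np.linalg.norm(P[0]-P[1]).round(1),np.linalg.norm(P[0]-P[3]).round(1),'tool',t.round(1),'-> housing x_tool',(t[0]+3).round(1),'z',p[2].round(1))
E
python3 -c "
from lab import *
lab([(267,160),(395,160),(392,320),(268,321)],3,[210,180])"
```

```text
label world [ 606.6 -120.    39. ] yaw 3.5 size 22.5 30.9 tool [-4.  22.4 -0.3] -> housing x_tool -1.0 z 61.4
```

Agrees with the overview. Descend and grip.

```bash
python3 -m creep '{"delta_pos":[[-1,15,0],[-1,38,0],[-1,55,0],[-1,63,0],[-1,63,0]],"angular":[[0,0,0],[0,0,0],[0,0,0],[0,0,0],[0,0,0]]}' 60
python3 -m creep '{"delta_pos":[[0,0,0],[0,0,0],[0,0,0],[0,0,0]],"angular":[[0,0,0],[0,0,0],[0,0,0],[0,0,0]]}' 0
python3 -m creep '{"delta_pos":[[0,-5,0],[0,-20,0],[0,-45,0],[0,-75,0],[0,-95,0],[0,-100,0]],"angular":[[0,0,0],[0,0,0],[0,0,0],[0,0,0],[0,0,0],[0,0,0]]}' 0
python3 - <<'E'
from h import *
n=np.array([np.cos(np.radians(-3.5)),np.sin(np.radians(-3.5))])
P=np.array([590.7,-370.1])-12*n
rel([*P,100],n)
im=snap('wrist','w25.png')
cv2.imwrite('pics/w25c.png',cv2.resize(im[180:400,200:440,::-1],None,fx=3,fy=2.7,interpolation=cv2.INTER_CUBIC))
E
```

```text
time_s: 29.28
position: [609.0, -119.5, -2.5]
tool_rot: [[0.998, -0.001, -0.07], [0.07, -0.002, 0.998], [-0.001, -1.0, -0.002]]
contact_force: [0.2, 0.7, -0.1]
grip_width: 59.8
time_s: 29.78
position: [609.7, -119.9, -1.7]
tool_rot: [[0.998, 0.001, -0.07], [0.07, -0.003, 0.998], [0.0, -1.0, -0.003]]
contact_force: [-0.9, -1.2, 2.9]
grip_width: 36.1
time_s: 30.52
position: [610.9, -119.8, 100.6]
tool_rot: [[0.998, 0.004, -0.07], [0.07, -0.004, 0.998], [0.004, -1.0, -0.004]]
contact_force: [-0.3, 0.1, -1.9]
grip_width: 35.7
t 30.52 pos [ 610.9 -119.8  100.6] yaw 4.0 F [-0.3  0.1 -1.9] w 35.7
delta [ -49.5    1.4 -246.7] rot [0.2 7.5 0.2]
```

View pics/w25.png

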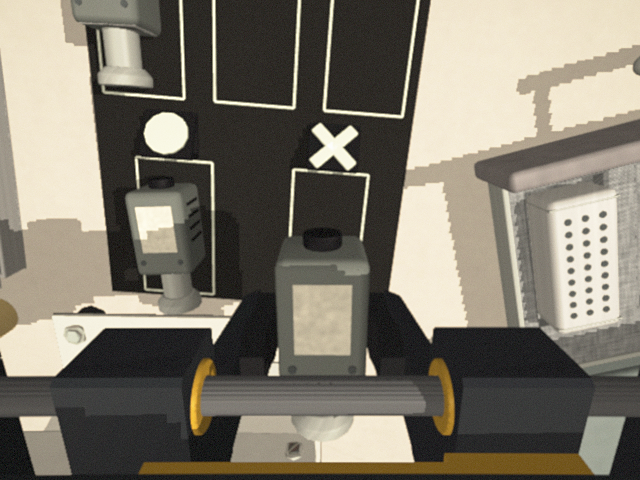

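```bash
python3 - <<'E'
from h import *
c=r.get_calibration('wrist');s=r.state();R=np.array(s['tool_rot']);p=np.array(s['position'])
print('label tool',((onz(c,[[323,319]],p[2]+41)[0]-p)@R).round(1))
n=np.array([np.cos(np.radians(-3.5)),np.sin(np.radians(-3.5))])
P=np.array([477.6,-363.1])-10*n
rel([*P,90],n)
E
```

```text
label tool [ -4.5 -41.    1.1]
t 30.57 pos [ 610.4 -119.7  100. ] yaw 4.0 F [-0.3 -0.  -1.3] w 35.6
delta [-159.4   10.4 -232.2] rot [0.2 7.5 0.2]
```

```bash
python3 -m creep '{"delta_pos":[[-10,-5,-14],[-32,-5,-46],[-60,-5,-86],[-90,-5,-130],[-120,0,-174],[-142,5,-207],[-155,10,-226],[-159.4,10,-232],[-159.4,10,-232],[-159.4,10,-232]],"angular":[[0,1,0],[0,2,0],[0,4,0],[0,5,0],[0,6,0],[0,7,0],[0,7.5,0],[0,7.5,0],[0,7.5,0],[0,7.5,0]]}' 0
python3 -m creep '{"delta_pos":[[0,20,0],[0,45,0],[0,62,0],[0,66,0],[0,66,0]],"angular":[[0,0,0],[0,0,0],[0,0,0],[0,0,0],[0,0,0]]}' 0
python3 - <<'E'
from h import *
n=np.array([np.cos(np.radians(-3.5)),np.sin(np.radians(-3.5))])
P=np.array([477.6,-363.1])-10*n
rel([*P,4],n)
im=snap('wrist','w26.png')
E
```

```text
time_s: 31.82
position: [468.0, -361.6, 90.4]
tool_rot: [[0.998, 0.003, 0.06], [-0.06, -0.003, 0.998], [0.003, -1.0, -0.003]]
contact_force: [-0.4, 0.9, -2.1]
grip_width: 35.7
time_s: 32.45
position: [468.2, -361.6, 24.1]
tool_rot: [[0.998, 0.003, 0.06], [-0.06, -0.003, 0.998], [0.003, -1.0, -0.003]]
contact_force: [-0.1, -0.3, -1.4]
grip_width: 35.8
t 32.45 pos [ 468.2 -361.6   24.1] yaw -3.4 F [-0.1 -0.3 -1.4] w 35.8
delta [-0.6 20.1 -0.9] rot [0.1 0.1 0.2]
```

View pics/w26.png

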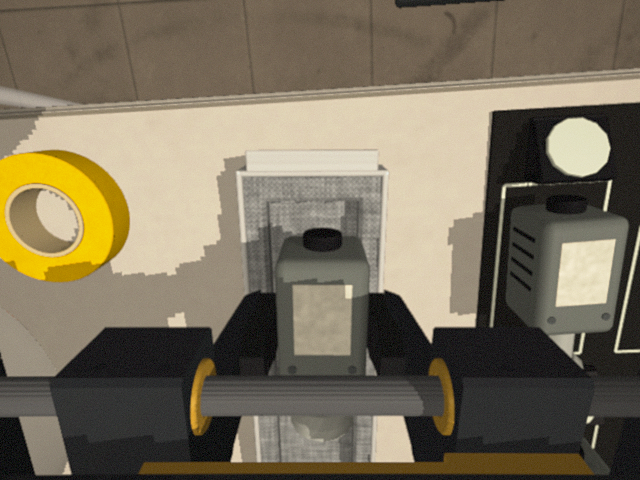

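```bash
python3 - <<'E'
from h import *
im=cv2.imread('pics/w26.png'); cv2.imwrite('pics/w26c.png',cv2.resize(im[140:300,230:400],None,fx=4,fy=4,interpolation=cv2.INTER_CUBIC))
c=r.get_calibration('wrist');s=r.state();R=np.array(s['tool_rot']);p=np.array(s['position'])
for uv,z in (([315,202],18),([268,215],18),([362,215],18),([239,172],20),([386,172],20),([322,320],p[2]+41)):
    X=onz(c,[uv],z)[0]; print(uv,((X-p)@R).round(1))
E
```

```text
[315, 202] [-39.7   6.7  -2.5]
[268, 215] [-33.4   6.8 -24.9]
[362, 215] [-33.4   6.6  19.9]
[239, 172] [-54.1   4.8 -37. ]
[386, 172] [-54.1   4.5  30. ]
[322, 320] [ -4.1 -41.    0.8]
```

View pics/w26c.png

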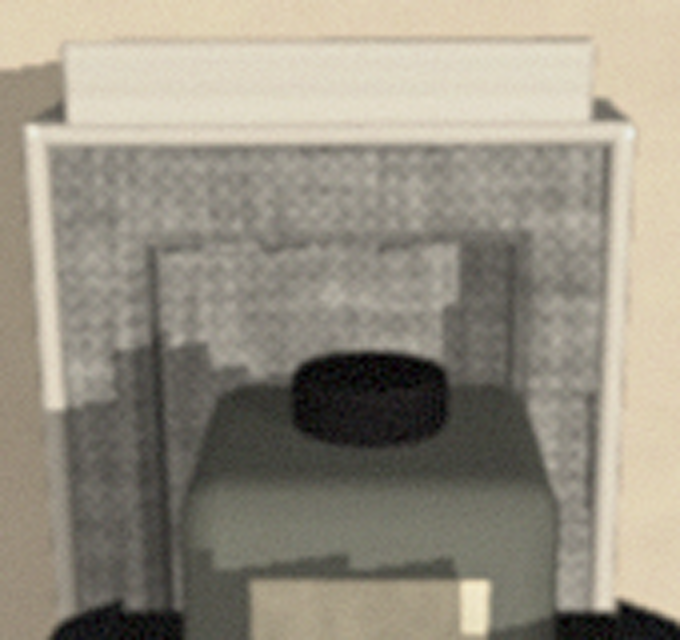

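```bash
python3 -m creep '{"delta_pos":[[-1,0,-3],[-1.5,3,-3.8],[-1.5,10,-3.8],[-1.5,17,-3.8],[-1.5,21,-3.8],[-1.5,21,-3.8]],"angular":[[0,0,0],[0,0,0],[0,0,0],[0,0,0],[0,0,0],[0,0,0]]}' 0
python3 -m creep '{"delta_pos":[[0,2,0],[0,3,0]],"angular":[[0,0,0],[0,0,0]]}' 0
```

```text
time_s: 33.25
position: [466.5, -365.4, 3.0]
tool_rot: [[0.998, 0.002, 0.06], [-0.06, -0.003, 0.998], [0.003, -1.0, -0.003]]
contact_force: [0.2, 0.3, -1.7]
grip_width: 35.9
time_s: 33.5
position: [467.0, -365.7, 1.2]
tool_rot: [[0.998, 0.003, 0.06], [-0.06, -0.003, 0.998], [0.003, -1.0, -0.003]]
contact_force: [-1.6, 2.1, 10.0]
grip_width: 35.7
```

```bash
python3 -m creep '{"delta_pos":[[0,-1,0],[0,-1,0],[0,-10,0],[0,-35,0],[0,-75,0],[0,-100,0],[0,-100,0],[0,-100,0]],"angular":[[0,0,0],[0,0,0],[0,0,0],[0,0,0],[0,0,0],[0,0,0],[0,0,0],[0,0,0]]}' 48
python3 - <<'E'
from h import *
rel([466.5,-243.7,60],[np.cos(np.radians(1.5)),np.sin(np.radians(1.5))])
im=snap('wrist','w27.png')
E
```

```text
time_s: 34.5
position: [466.2, -365.0, 100.4]
tool_rot: [[0.998, 0.002, 0.06], [-0.06, -0.002, 0.998], [0.002, -1.0, -0.002]]
contact_force: [-0.0, -0.1, -0.3]
grip_width: 48.0
t 34.5 pos [ 466.2 -365.   100.4] yaw -3.4 F [-0.  -0.1 -0.3] w 48.0
delta [ -7.   40.1 121.1] rot [ 0.1 -4.9  0.1]
```

View pics/w27.png

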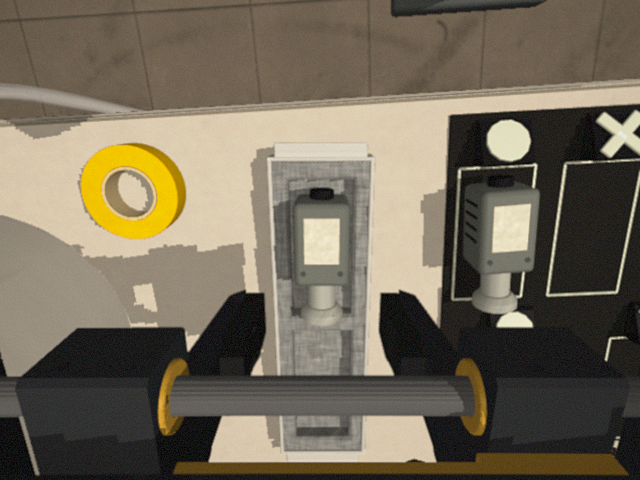

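```bash
python3 -m creep '{"delta_pos":[[-1,0,20],[-3,0,60],[-6,5,100],[-7,20,118],[-7,36,121],[-7,40,121],[-7,40,121]],"angular":[[0,-1,0],[0,-3,0],[0,-4.9,0],[0,-4.9,0],[0,-4.9,0],[0,-4.9,0],[0,-4.9,0]]}' 64
python3 - <<'E'
from h import *
im=snap('wrist','w28.png')
cv2.imwrite('pics/w28c.png',cv2.resize(im[180:380,210:410,::-1],None,fx=3,fy=3,interpolation=cv2.INTER_CUBIC))
rel([466.5,-243.7,-2])
E
```

```text
time_s: 35.42
position: [465.9, -244.2, 58.8]
tool_rot: [[1.0, 0.0, -0.025], [0.025, -0.001, 1.0], [0.0, -1.0, -0.001]]
contact_force: [0.2, -0.5, 0.9]
grip_width: 63.9
t 35.48 pos [ 466.3 -244.5   59.4] yaw 1.4 F [ 0.1 -0.6  0.1] w 63.9
delta [ 0.2 61.4  0.9] rot [ 0.1 -0.   0.1]
```

View pics/w28c.png

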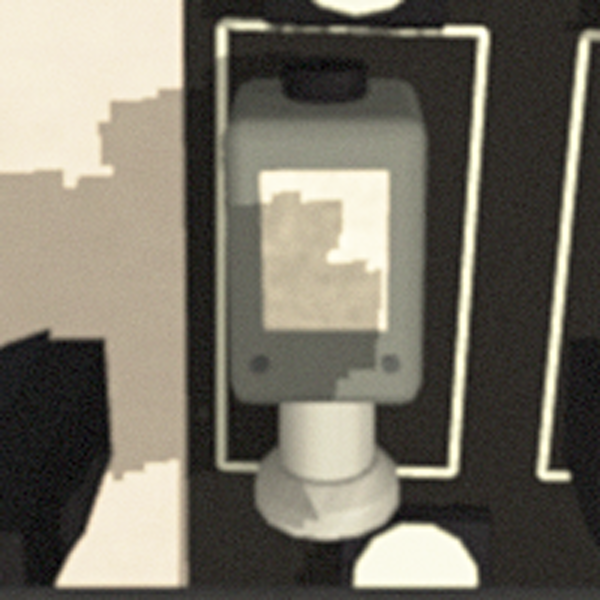

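```bash
python3 -c "
from lab import *
lab([(260,169),(390,170),(387,330),(264,330)],3,[210,180])"
python3 -m creep '{"delta_pos":[[0,15,-0.5],[0,38,-1],[0,55,-1],[0,61,-1],[0,61,-1]],"angular":[[0,0,0],[0,0,0],[0,0,0],[0,0,0],[0,0,0]]}' 60
python3 -m creep '{"delta_pos":[[0,0,0],[0,0,0],[0,0,0],[0,0,0]],"angular":[[0,0,0],[0,0,0],[0,0,0],[0,0,0]]}' 0
python3 -m creep '{"delta_pos":[[0,-5,0],[0,-20,0],[0,-45,0],[0,-75,0],[0,-110,0],[0,-130,0],[0,-132,0]],"angular":[[0,0,0],[0,0,0],[0,0,0],[0,0,0],[0,0,0],[0,0,0],[0,0,0]]}' 0
python3 - <<'E'
from h import *
n=np.array([.949,.316]);M=np.array([563.5,165.5])-10*n
rel([*M,130],n)
im=snap('wrist','w29.png')
E
```

```text
label world [ 463.4 -245.7   39. ] yaw 1.4 size 22.6 30.8 tool [-3.  20.4 -1.1] -> housing x_tool 0.0 z 59.4
time_s: 36.1
position: [466.1, -245.5, -2.1]
tool_rot: [[1.0, 0.0, -0.024], [0.024, -0.001, 1.0], [0.0, -1.0, -0.001]]
contact_force: [0.7, 0.0, -0.1]
grip_width: 59.9
time_s: 36.6
position: [466.6, -245.9, -1.4]
tool_rot: [[1.0, 0.001, -0.024], [0.024, -0.002, 1.0], [0.001, -1.0, -0.002]]
contact_force: [-1.6, -0.5, 3.0]
grip_width: 35.5
time_s: 37.48
position: [467.8, -246.3, 133.2]
tool_rot: [[1.0, 0.005, -0.024], [0.024, -0.004, 1.0], [0.005, -1.0, -0.004]]
contact_force: [-0.5, 0.2, -2.7]
grip_width: 35.9
t 37.48 pos [ 467.8 -246.3  133.2] yaw 1.4 F [-0.5  0.2 -2.7] w 35.9
delta [ 96.1   1.9 406.5] rot [  0.3 -17.    0.3]
```

View pics/w29.png

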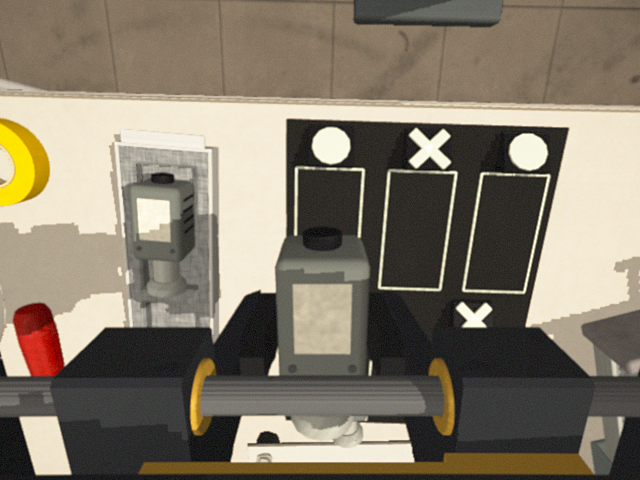

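```bash
python3 -m creep '{"delta_pos":[[6,0,25],[18,0,70],[31,0,120],[44,0,175],[57,0,230],[69,0,285],[81,0,338],[91,0,380],[96,0,402],[96,0,406]],"angular":[[0,-1,0],[0,-3,0],[0,-5,0],[0,-7,0],[0,-9,0],[0,-11,0],[0,-13,0],[0,-15,0],[0,-17,0],[0,-17,0]]}' 0
python3 -m creep '{"delta_pos":[[0,20,0],[0,50,0],[0,80,0],[0,98,0],[0,103,0],[0,103,0]],"angular":[[0,0,0],[0,0,0],[0,0,0],[0,0,0],[0,0,0],[0,0,0]]}' 0
python3 - <<'E'
from h import *
n=np.array([.949,.316]);M=np.array([563.5,165.5])-10*n
rel([*M,15],n)
c=r.get_calibration('wrist')
im=snap('wrist','w30.png')
E
```

```text
time_s: 38.78
position: [552.4, 162.9, 129.8]
tool_rot: [[0.948, 0.001, -0.317], [0.317, -0.004, 0.948], [-0.0, -1.0, -0.004]]
contact_force: [0.1, -0.1, -2.1]
grip_width: 35.5
time_s: 39.52
position: [552.8, 162.1, 26.8]
tool_rot: [[0.949, 0.001, -0.317], [0.317, -0.004, 0.949], [0.0, -1.0, -0.004]]
contact_force: [-0.7, 0.0, -1.9]
grip_width: 35.6
t 39.52 pos [552.8 162.1  26.8] yaw 18.5 F [-0.7  0.  -1.9] w 35.6
delta [ 1.3 11.8 -0.1] rot [0.2 0.  0. ]
```

View pics/w30.png

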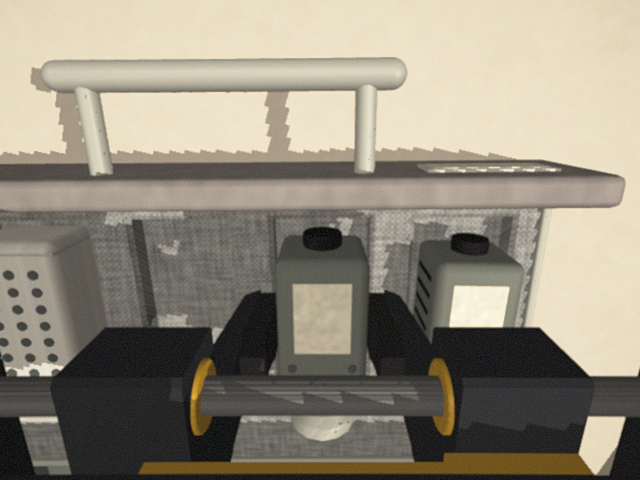

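```bash
python3 - <<'E'
from h import *
im=cv2.imread('pics/w30.png'); cv2.imwrite('pics/w30c.png',cv2.resize(im[190:300,240:410],None,fx=4,fy=4,interpolation=cv2.INTER_CUBIC))
E
```

```text
(no output)
```

View pics/w30c.png

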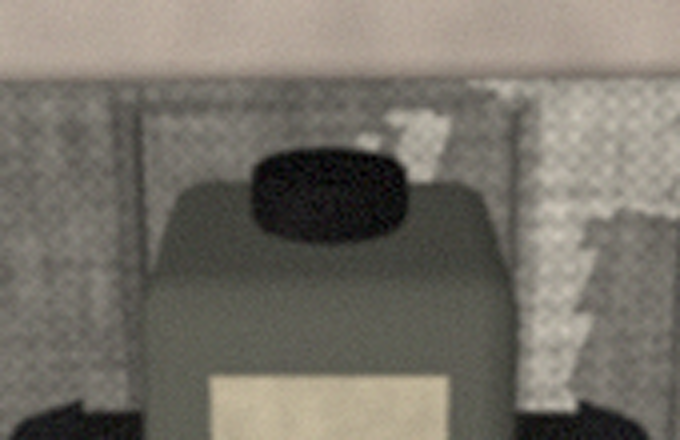

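```bash
python3 - <<'E'
from h import *
c=r.get_calibration('wrist');s=r.state();R=np.array(s['tool_rot']);p=np.array(s['position'])
for uv,z in (([322,215],32),([270,222],32),([373,222],32),([322,319],p[2]+41)):
    X=onz(c,[uv],z)[0]; print(uv,((X-p)@R).round(1))
E
```

```text
[322, 215] [-35.9  -4.5   0.6]
[270, 222] [-32.7  -4.4 -22.8]
[373, 222] [-32.7  -4.6  23.6]
[322, 319] [ -4.2 -41.    0.6]
```

```bash
python3 -m creep '{"delta_pos":[[2,0,0],[3,2,0],[3,6,0],[3,10,0],[3,10,0]],"angular":[[0,0,0],[0,0,0],[0,0,0],[0,0,0],[0,0,0]]}' 0
python3 -m creep '{"delta_pos":[[0,2,0],[0,2.5,0]],"angular":[[0,0,0],[0,0,0]]}' 0
```

```text
time_s: 40.2
position: [555.5, 163.2, 16.8]
tool_rot: [[0.948, 0.001, -0.317], [0.317, -0.004, 0.948], [-0.0, -1.0, -0.004]]
contact_force: [-0.3, 0.8, -1.8]
grip_width: 36.0
time_s: 40.45
position: [556.7, 163.5, 15.6]
tool_rot: [[0.948, 0.003, -0.317], [0.317, -0.003, 0.948], [0.002, -1.0, -0.004]]
contact_force: [-1.0, -0.4, 6.5]
grip_width: 35.7
```

Contact at the floor height again. Release and rise for an overview of the drawer.

```bash
python3 -m creep '{"delta_pos":[[0,-1,0],[0,-1,0],[0,-10,0],[0,-40,0],[-10,-90,-10],[-20,-140,-20],[-30,-190,-30],[-30,-220,-30],[-30,-220,-30],[-30,-220,-30]],"angular":[[0,0,0],[0,0,0],[0,0,0],[0,0,0],[0,0,0],[0,0,0],[0,0,0],[0,0,0],[0,0,0],[0,0,0]]}' 44
python3 - <<'E'
from h import *
import json
c=r.get_calibration('wrist'); json.dump({k:np.array(v).tolist() for k,v in c.items()},open('c31.json','w'))
im=snap('wrist','w31.png')
rel([611.4,-222.3,60],[np.cos(np.radians(4.5)),np.sin(np.radians(4.5))])
E
```

```text
time_s: 41.7
position: [536.3, 126.3, 234.6]
tool_rot: [[0.948, 0.002, -0.317], [0.317, -0.004, 0.948], [0.001, -1.0, -0.004]]
contact_force: [-0.0, -0.2, -1.6]
grip_width: 43.8
t 41.75 pos [535.9 126.2 233.8] yaw 18.5 F [0.3 0.8 0. ] w 44.1
delta [ -38.7  175.2 -353.8] rot [ 0.2 14.  -0. ]
```

View pics/w31.png

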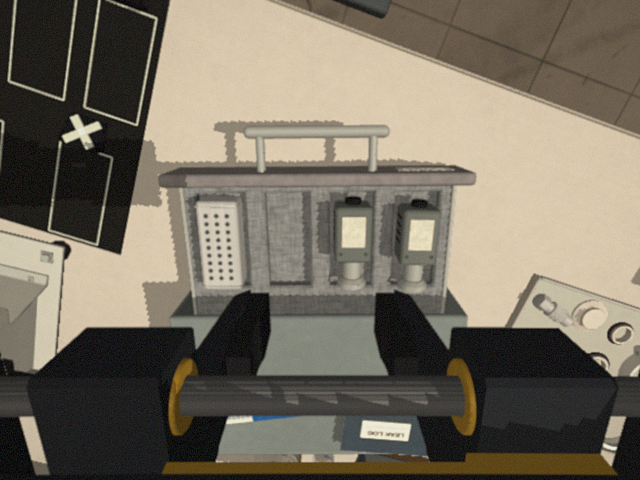

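```bash
python3 -m creep '{"delta_pos":[[-3,0,-25],[-8,10,-70],[-14,30,-120],[-20,50,-175],[-26,75,-230],[-32,100,-285],[-37,130,-330],[-38.7,155,-350],[-38.7,172,-354],[-38.7,175,-354]],"angular":[[0,1,0],[0,3,0],[0,5,0],[0,7,0],[0,9,0],[0,11,0],[0,13,0],[0,14,0],[0,14,0],[0,14,0]]}' 64
python3 -m creep '{"delta_pos":[[0,0,0]],"angular":[[0,0,0]]}' 64
python3 - <<'E'
from h import *
im=snap('wrist','w32.png')
cv2.imwrite('pics/w32c.png',cv2.resize(im[180:380,210:410,::-1],None,fx=3,fy=3,interpolation=cv2.INTER_CUBIC))
rel([611.4,-222.3,-2])
E
```

```text
time_s: 43.0
position: [609.4, -221.2, 57.2]
tool_rot: [[0.997, -0.005, -0.078], [0.078, -0.002, 0.997], [-0.005, -1.0, -0.001]]
contact_force: [-0.8, -0.3, 0.5]
grip_width: 63.9
time_s: 43.12
position: [609.5, -220.1, 57.4]
tool_rot: [[0.997, -0.005, -0.08], [0.08, -0.001, 0.997], [-0.005, -1.0, -0.001]]
contact_force: [-0.1, -0.5, -0.1]
grip_width: 63.8
t 43.17 pos [ 609.4 -219.9   57.5] yaw 4.6 F [-0.5 -0.2 -0. ] w 64.1
delta [ 2.  59.5 -2.5] rot [ 0.1  0.  -0.3]
```

View pics/w32c.png

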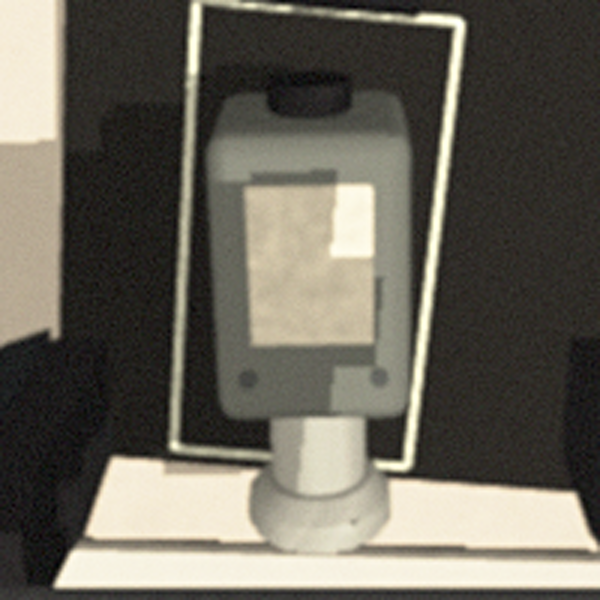

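```bash
python3 -c "
from lab import *
lab([(245,184),(375,184),(374,344),(250,345)],3,[210,180])"
```

```text
label world [ 608.7 -223.7   39. ] yaw 4.8 size 22.5 30.6 tool [-0.9 18.5 -3.7] -> housing x_tool 2.1 z 57.5
```

```bash
python3 -m creep '{"delta_pos":[[1,10,-2],[2,32,-3.5],[2,50,-3.5],[2,59,-3.5],[2,59.5,-3.5],[2,59.5,-3.5]],"angular":[[0,0,0],[0,0,0],[0,0,0],[0,0,0],[0,0,0],[0,0,0]]}' 60
python3 -m creep '{"delta_pos":[[0,0,0],[0,0,0],[0,0,0],[0,0,0]],"angular":[[0,0,0],[0,0,0],[0,0,0],[0,0,0]]}' 0
python3 -m creep '{"delta_pos":[[0,-5,0],[0,-20,0],[0,-45,0],[0,-75,0],[0,-110,0],[0,-130,0],[0,-132,0]],"angular":[[0,0,0],[0,0,0],[0,0,0],[0,0,0],[0,0,0],[0,0,0],[0,0,0]]}' 0
python3 - <<'E'
from h import *
import json
# right nest from w31 overview, z rim 32
c=json.load(open('c31.json'))
im=cv2.imread('pics/w31.png'); cv2.imwrite('pics/w31c.png',cv2.resize(im[170:310,180:460],None,fx=2.8,fy=2.8,interpolation=cv2.INTER_CUBIC))
n=np.array([.949,.316]);v=np.array([-.316,.949]);M=np.array([563.5,165.5])+7*n
R_=M-64*v-10*n
rel([*R_,130],n)
snap('wrist','w33.png')
E
```

```text
time_s: 43.92
position: [611.8, -223.5, -1.8]
tool_rot: [[0.997, -0.004, -0.08], [0.08, -0.002, 0.997], [-0.004, -1.0, -0.001]]
contact_force: [0.1, -0.7, -0.4]
grip_width: 60.2
time_s: 44.42
position: [612.2, -223.8, -1.2]
tool_rot: [[0.997, -0.003, -0.08], [0.08, -0.002, 0.997], [-0.003, -1.0, -0.002]]
contact_force: [-0.4, 0.1, 2.8]
grip_width: 35.9
time_s: 45.3
position: [614.0, -224.1, 133.2]
tool_rot: [[0.997, 0.0, -0.08], [0.08, -0.004, 0.997], [0.0, -1.0, -0.004]]
contact_force: [-1.2, -0.2, -2.5]
grip_width: 35.6
t 45.3 pos [ 614.  -224.1  133.2] yaw 4.6 F [-1.2 -0.2 -2.5] w 35.6
delta [ -6.8   2.  329.5] rot [  0.2 -13.8  -0. ]
```

View pics/w33.png

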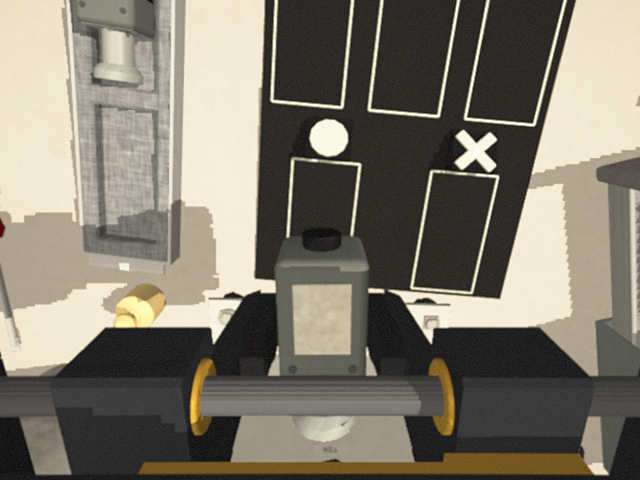

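View pics/w31c.png

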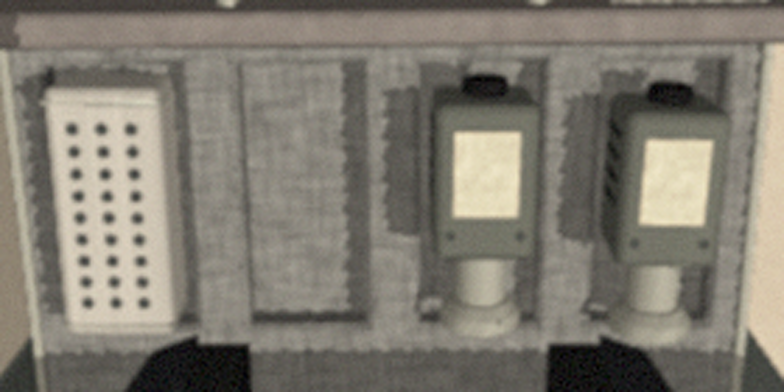

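```bash
python3 -m creep '{"delta_pos":[[-1,0,20],[-2,0,60],[-3,0,110],[-4,0,165],[-5,0,220],[-6,0,270],[-6.8,0,310],[-6.8,0,328],[-6.8,0,329.5],[-6.8,0,329.5]],"angular":[[0,-1,0],[0,-3,0],[0,-5,0],[0,-7,0],[0,-9,0],[0,-11,0],[0,-13,0],[0,-13.8,0],[0,-13.8,0],[0,-13.8,0]]}' 0
python3 -m creep '{"delta_pos":[[0,20,0],[0,50,0],[0,80,0],[0,98,0],[0,103,0],[0,103,0]],"angular":[[0,0,0],[0,0,0],[0,0,0],[0,0,0],[0,0,0],[0,0,0]]}' 0
python3 - <<'E'
from h import *
n=np.array([.949,.316]);v=np.array([-.316,.949]);M=np.array([563.5,165.5])+7*n
R_=M-64*v-10*n
rel([*R_,15],n)
im=snap('wrist','w34.png')
cv2.imwrite('pics/w34c.png',cv2.resize(im[180:340,230:410,::-1],None,fx=4,fy=3.5,interpolation=cv2.INTER_CUBIC))
E
```

```text
time_s: 46.6
position: [579.6, 103.4, 130.4]
tool_rot: [[0.949, -0.003, -0.315], [0.315, -0.003, 0.949], [-0.004, -1.0, -0.002]]
contact_force: [0.0, -0.6, -1.5]
grip_width: 36.1
time_s: 47.35
position: [579.6, 102.8, 27.4]
tool_rot: [[0.949, -0.003, -0.314], [0.314, -0.003, 0.949], [-0.004, -1.0, -0.002]]
contact_force: [-0.0, -0.6, -1.4]
grip_width: 35.7
t 47.35 pos [579.6 102.8  27.4] yaw 18.3 F [-0.  -0.6 -1.4] w 35.7
delta [ 1.6 12.4  0.6] rot [ 0.1 -0.1 -0.2]
```

View pics/w34.png

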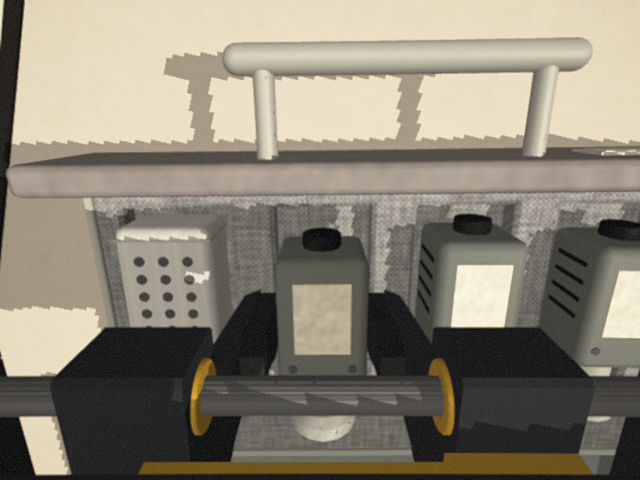

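View pics/w34c.png

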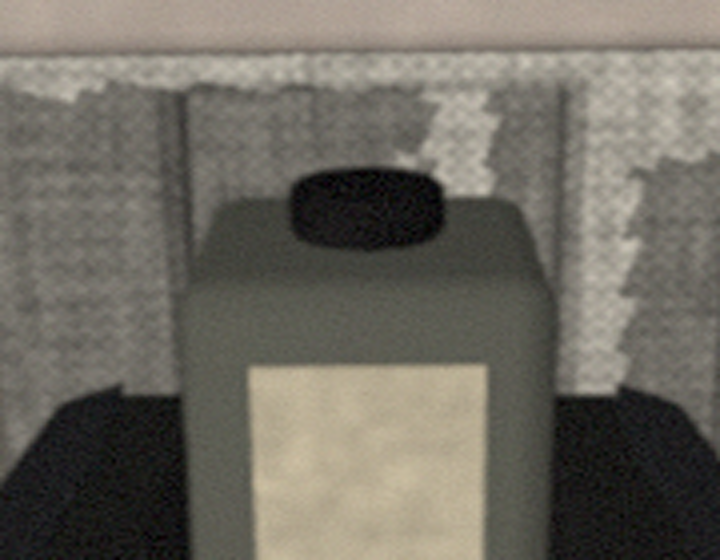

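```bash
python3 - <<'E'
from h import *
c=r.get_calibration('wrist');s=r.state();R=np.array(s['tool_rot']);p=np.array(s['position'])
for uv,z in (([322,204],32),([270.5,215],32),([373.5,215],32),([322,319],p[2]+41)):
    X=onz(c,[uv],z)[0]; print(uv,((X-p)@R).round(1))
E
```

```text
[322, 204] [-40.8  -3.8   0.6]
[270.5, 215] [-35.8  -3.7 -22.5]
[373.5, 215] [-35.8  -3.8  23.8]
[322, 319] [ -4.2 -41.    0.6]
```

```bash
python3 -m creep '{"delta_pos":[[-1,0,0],[-2,3,0],[-2,7,0],[-2,11,0],[-2,11,0]],"angular":[[0,0,0],[0,0,0],[0,0,0],[0,0,0],[0,0,0]]}' 0
python3 -m creep '{"delta_pos":[[0,2,0],[0,2.5,0]],"angular":[[0,0,0],[0,0,0]]}' 0
```

```text
time_s: 48.02
position: [577.7, 102.3, 16.5]
tool_rot: [[0.949, -0.003, -0.315], [0.315, -0.003, 0.949], [-0.003, -1.0, -0.002]]
contact_force: [-0.2, 0.0, -2.8]
grip_width: 35.6
time_s: 48.28
position: [579.4, 102.8, 15.8]
tool_rot: [[0.949, 0.0, -0.315], [0.315, -0.003, 0.949], [-0.0, -1.0, -0.003]]
contact_force: [-1.9, 0.2, 7.9]
grip_width: 35.7
```

```bash
python3 -m creep '{"delta_pos":[[0,-1,0],[0,-1,0],[0,-10,0],[0,-40,0],[-5,-90,10],[-10,-140,20],[-20,-180,30],[-20,-200,30],[-20,-200,30],[-20,-200,30]],"angular":[[0,0,0],[0,0,0],[0,0,0],[0,0,0],[0,0,0],[0,0,0],[0,0,0],[0,0,0],[0,0,0],[0,0,0]]}' 44
python3 - <<'E'
from h import *
import json
c=r.get_calibration('wrist'); json.dump({k:np.array(v).tolist() for k,v in c.items()},open('c35.json','w'))
im=snap('wrist','w35.png')
cv2.imwrite('pics/w35c.png',cv2.resize(im[110:310,140:460,::-1],None,fx=2.5,fy=2.5,interpolation=cv2.INTER_CUBIC))
rel([560,120,200])
im=r.get_image('side');cv2.imwrite('pics/s35.png',cv2.resize(im[210:330,230:390,::-1],None,fx=5,fy=5))
E
```

```text
time_s: 49.52
position: [550.1, 125.0, 213.6]
tool_rot: [[0.949, -0.003, -0.314], [0.314, -0.003, 0.949], [-0.004, -1.0, -0.002]]
contact_force: [-0.2, -0.6, 0.4]
grip_width: 44.3
t 49.58 pos [549.8 124.9 213.2] yaw 18.3 F [ 0.2 -0.1  0.1] w 44.1
delta [ 8.1 13.1 -7.9] rot [ 0.1  0.  -0.3]
```

View pics/w35c.png

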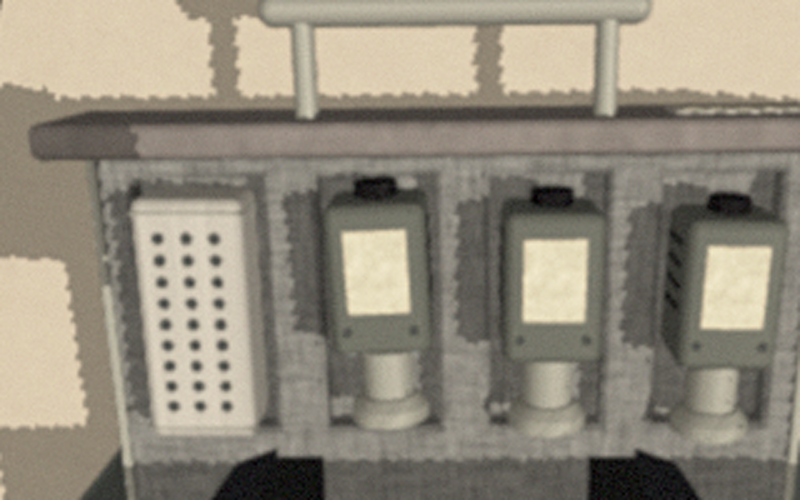

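View pics/s35.png

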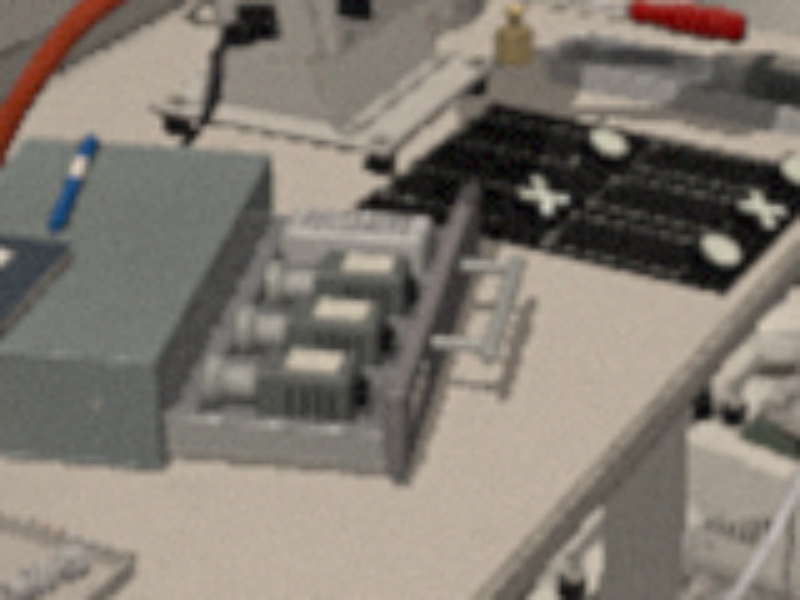

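```bash
python3 - <<'E'
from h import *
import json
c=json.load(open('c35.json'));T=lambda u:np.array(u)/2.5+[140,110]
K=np.array(c['intrinsics'])
def pnp(q,w,l):
    obj=np.array([[-l/2,-w/2,0],[-l/2,w/2,0],[l/2,w/2,0],[l/2,-w/2,0]])
    ok,rv,tv=cv2.solvePnP(obj,T(q).astype(float),K,np.array(c['distortion']))
    Rc=np.array(c['R']);t=Rc.T@(tv.ravel()-np.array(c['t']));print('pos',t.round(1),'normal',(Rc.T@cv2.Rodrigues(rv)[0])[:,2].round(3))
pnp([(157,239),(214,238),(228,406),(174,406)],19.9,63.3)
pnp([(341,230),(407,229),(411,315),(347,316)],22.7,30.8)
pnp([(521,240),(589,238),(588,324),(523,325)],22.7,30.8)
pnp([(707,246),(772,246),(767,330),(702,328)],22.7,30.8)
# drawer: handle ends at z48
print(onz(c,T([(265,12),(648,10)]),48).round(1).tolist())
E
```

```text
pos [606.1  44.7  54.5] normal [-0.002  0.007  1.   ]
pos [565.1 101.7  61.7] normal [ 0.023 -0.052  0.998]
pos [547.8 160.8  66.3] normal [ 0.068 -0.037  0.997]
pos [532.8 226.9  49. ] normal [-0.314 -0.512  0.799]
[[494.7, 40.5, 48.0], [454.1, 161.3, 48.0]]
```

```bash
python3 - <<'E'
from h import *
rel([474.4,100.9,110],[.316,-.949])
E
```

```text
t 49.62 pos [549.8 124.9 213.1] yaw 18.3 F [-0.3 -0.6  0.5] w 43.8
delta [-78.6 103.5   1.1] rot [ 0.3 89.9 -0.1]
```

```bash
python3 -m creep '{"delta_pos":[[-8,0,0],[-20,0,0],[-32,5,0],[-44,15,0],[-56,35,1],[-66,55,1],[-74,75,1],[-78.6,95,1],[-78.6,103,1],[-78.6,103,1]],"angular":[[0,8,0],[0,18,0],[0,28,0],[0,38,0],[0,48,0],[0,58,0],[0,68,0],[0,78,0],[0,86,0],[0,90,0]]}' 22
python3 -m creep '{"delta_pos":[[0,5,0],[0,15,0],[0,20,0],[0,20,0]],"angular":[[0,0,0],[0,0,0],[0,0,0],[0,0,0]]}' 22
python3 - <<'E'
from h import *
rel([474.4,100.9,12],[.316,-.949])
snap('wrist','w36.png')
E
```

```text
time_s: 50.88
position: [472.4, 100.3, 107.7]
tool_rot: [[0.311, -0.009, 0.95], [-0.95, -0.004, 0.311], [0.001, -1.0, -0.01]]
contact_force: [0.0, -0.8, 0.6]
grip_width: 22.2
time_s: 51.38
position: [471.6, 100.2, 86.8]
tool_rot: [[0.312, -0.011, 0.95], [-0.95, -0.004, 0.312], [0.001, -1.0, -0.011]]
contact_force: [-0.5, -0.3, -0.5]
grip_width: 22.2
t 51.38 pos [471.6 100.2  86.8] yaw -71.8 F [-0.5 -0.3 -0.5] w 22.2
delta [ 0.1 74.8  3.8] rot [ 0.7 -0.3  0.1]
```

View pics/w36.png

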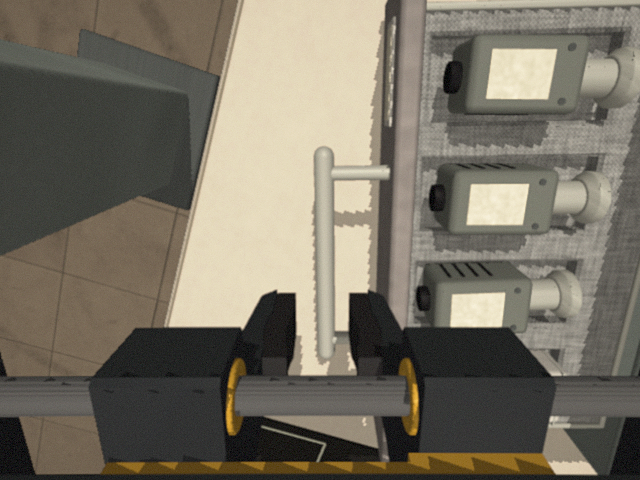

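```bash
python3 -m creep '{"delta_pos":[[0,20,1],[0,45,1.5],[0,65,1.5],[0,74,1.5],[0,75,1.5],[0,75,1.5]],"angular":[[0.6,0,0],[0.6,0,0],[0.6,0,0],[0.6,0,0],[0.6,0,0],[0.6,0,0]]}' 22
python3 -m creep '{"delta_pos":[[0,0,0],[0,0,0],[0,0,0]],"angular":[[0,0,0],[0,0,0],[0,0,0]]}' 0
```

```text
time_s: 52.18
position: [473.6, 100.5, 13.1]
tool_rot: [[0.312, 0.002, 0.95], [-0.95, -0.001, 0.312], [0.001, -1.0, 0.001]]
contact_force: [0.0, 0.2, -0.0]
grip_width: 22.0
time_s: 52.55
position: [474.2, 100.6, 13.9]
tool_rot: [[0.312, 0.003, 0.95], [-0.95, -0.001, 0.312], [0.002, -1.0, 0.003]]
contact_force: [-1.2, 0.5, 3.8]
grip_width: 10.2
```

```bash
python3 -m creep '{"delta_pos":[[0,0,5],[0,0,17],[0,0,32],[0,0,47],[0,0,62],[0,0,77],[0,0,92],[0,0,105],[0,0,112],[0,0,114]],"angular":[[0,0,0],[0,0,0],[0,0,0],[0,0,0],[0,0,0],[0,0,0],[0,0,0],[0,0,0],[0,0,0],[0,0,0]]}' 0
python3 -m creep '{"delta_pos":[[0,0,3],[0,0,6],[0,0,6]],"angular":[[0,0,0],[0,0,0],[0,0,0]]}' 0
```

```text
time_s: 53.8
position: [583.5, 138.2, 13.9]
tool_rot: [[0.311, 0.003, 0.95], [-0.95, 0.001, 0.311], [-0.001, -1.0, 0.003]]
contact_force: [-2.7, 5.8, 2.4]
grip_width: 9.5
time_s: 54.18
position: [590.3, 140.5, 13.9]
tool_rot: [[0.311, 0.004, 0.95], [-0.95, 0.002, 0.311], [-0.001, -1.0, 0.005]]
contact_force: [-0.2, 2.8, 0.6]
grip_width: 9.9
```

```bash
python3 -m creep '{"delta_pos":[[0,0,2],[0,0,5],[0,0,5]],"angular":[[0,0,0],[0,0,0],[0,0,0]]}' 0
python3 -m creep '{"delta_pos":[[0,0,2],[0,0,4],[0,0,4]],"angular":[[0,0,0],[0,0,0],[0,0,0]]}' 0
```

```text
time_s: 54.55
position: [593.6, 141.7, 13.9]
tool_rot: [[0.311, 0.001, 0.95], [-0.95, 0.001, 0.311], [-0.001, -1.0, 0.001]]
contact_force: [-5.1, 0.9, 6.5]
grip_width: 9.9
time_s: 54.92
position: [593.4, 141.7, 13.8]
tool_rot: [[0.311, -0.008, 0.95], [-0.95, -0.001, 0.311], [-0.001, -1.0, -0.007]]
contact_force: [-13.0, -0.3, 12.3]
grip_width: 10.3
```

```bash
python3 -m creep '{"delta_pos":[[0,0,-2],[0,0,-3],[0,-15,-3],[0,-50,-3],[0,-100,-5],[-20,-150,-20],[-40,-190,-40],[-60,-220,-60],[-60,-230,-60],[-60,-230,-60]],"angular":[[0,0,0],[0,0,0],[0,0,0],[0,0,0],[0,0,0],[0,0,0],[0,0,0],[0,0,0],[0,0,0],[0,0,0]]}' 24
python3 - <<'E'
from h import *
rel([474.4,100.9,12],[.316,-.949])
snap('wrist','w37.png')
for n,b in (('scene',(170,410,220,480)),('side',(200,380,180,440))):
    im=r.get_image(n); cv2.imwrite(f'pics/{n}37.png',cv2.resize(im[b[0]:b[1],b[2]:b[3],::-1],None,fx=3,fy=2.5 if n=='scene' else 3)[:600,:800])
E
```

```text
time_s: 56.18
position: [520.5, 180.1, 245.5]
tool_rot: [[0.312, -0.005, 0.95], [-0.95, -0.001, 0.312], [-0.001, -1.0, -0.005]]
contact_force: [1.0, -0.3, 0.2]
grip_width: 24.0
t 56.17 pos [520.5 180.1 245.5] yaw -71.8 F [ 1.  -0.3  0.2] w 24.0
delta [ 61.1 233.7 -67.4] rot [ 0.3 -0.3 -0. ]
```

View pics/w37.png

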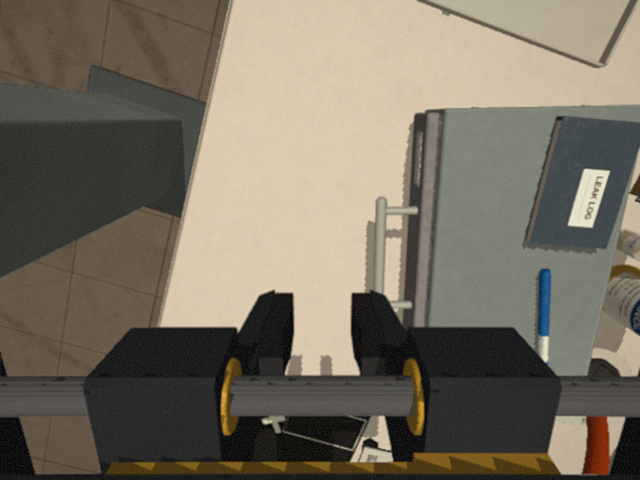

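View pics/scene37.png

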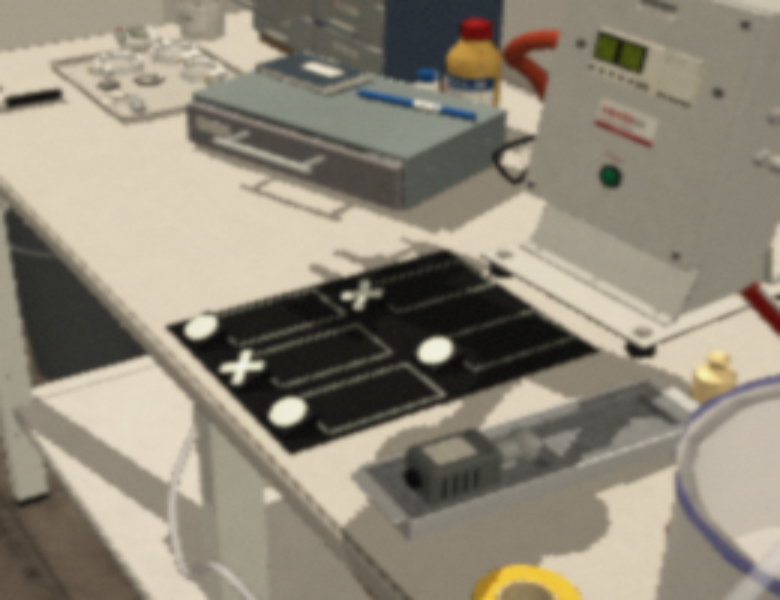

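View pics/side37.png

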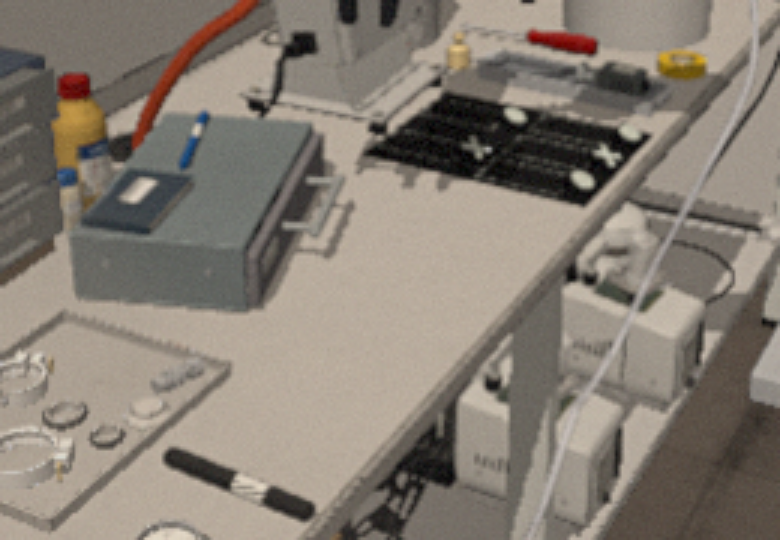

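```bash
python3 - <<'E'
from h import *
im=cv2.imread('pics/w37.png'); cv2.imwrite('pics/w37c.png',cv2.resize(im[95:315,360:460],None,fx=2.7,fy=2.7,interpolation=cv2.INTER_CUBIC))
c=r.get_calibration('wrist')
for uv in ([381,210],[380,240],[379,285]): print((onz(c,[uv],48)[0][:2]@[.949,.316]).round(1))
# drawer panel back edge vs cabinet top edge
E
```

```text
605.5
605.7
606.6
```

View pics/w37c.png

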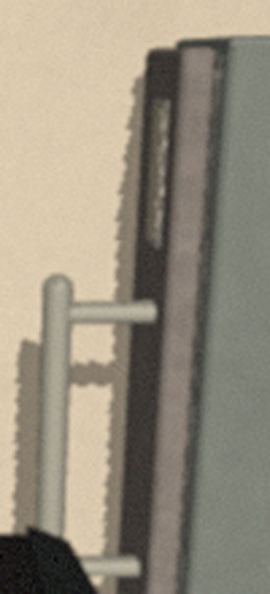

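```bash
python3 - <<'E'
from h import *
rel([592,141.2,80],[.316,-.949])
E
```

```text
t 56.33 pos [519.3 179.5 242.6] yaw -71.9 F [0.6 0.1 0. ] w 24.2
delta [ 59.2 161.9  58.9] rot [ 0.6 -0.3 -0.1]
```

```bash
python3 -m creep '{"delta_pos":[[15,30,15],[35,70,35],[52,110,52],[59,145,58.5],[59,160,58.5],[59,162,58.5],[59,162,58.5]],"angular":[[0,0,0],[0,0,0],[0.5,0,0],[0.5,0,0],[0.5,-0.3,0],[0.5,-0.3,0],[0.5,-0.3,0]]}' 24
python3 - <<'E'
from h import *
rel([592,141.2,14],[.316,-.949])
snap('wrist','w38.png')
E
```

```text
time_s: 57.2
position: [592.2, 141.6, 81.0]
tool_rot: [[0.316, -0.0, 0.949], [-0.949, 0.001, 0.316], [-0.001, -1.0, 0.0]]
contact_force: [0.6, 0.6, 0.6]
grip_width: 23.8
t 57.2 pos [592.2 141.6  81. ] yaw -71.6 F [0.6 0.6 0.6] w 23.8
delta [ 0.4 67.  -0.3] rot [-0.   0.  -0.1]
```

View pics/w38.png

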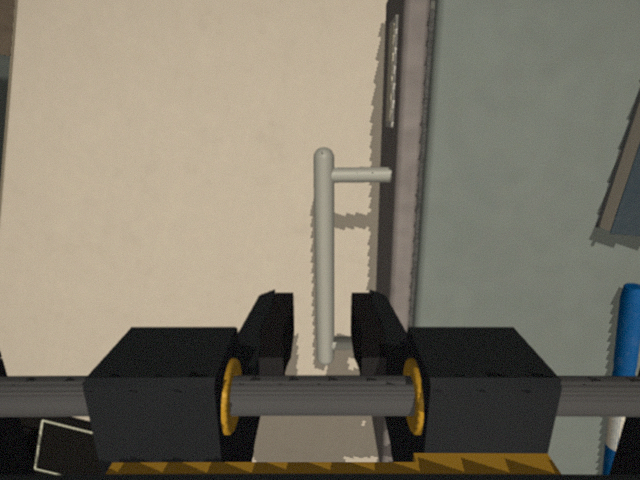

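```bash
python3 -m creep '{"delta_pos":[[0,-20,0],[0,-60,-5],[-10,-110,-20],[-20,-160,-40],[-20,-180,-60],[-20,-180,-60]],"angular":[[0,0,0],[0,0,0],[0,0,0],[0,0,0],[0,0,0],[0,0,0]]}' 24
python3 -m creep '{"delta_pos":[[0,0,0],[0,0,0],[0,0,0]],"angular":[[0,0,0],[0,0,0],[0,0,0]]}'
python3 - <<'E'
from h import *
rel([500,100,200])
print(r.sign_off())
E
```

```text
time_s: 58.0
position: [530.4, 142.1, 267.2]
tool_rot: [[0.316, 0.01, 0.949], [-0.949, 0.003, 0.316], [0.0, -1.0, 0.01]]
contact_force: [-0.7, 0.7, -0.4]
grip_width: 23.8
time_s: 58.38
position: [530.2, 142.0, 265.9]
tool_rot: [[0.316, 0.008, 0.949], [-0.949, 0.003, 0.316], [-0.0, -1.0, 0.008]]
contact_force: [0.2, -0.7, -1.3]
grip_width: 23.7
t 58.38 pos [530.2 142.  265.9] yaw -71.6 F [ 0.2 -0.7 -1.3] w 23.7
delta [ 30.3  65.6 -42.5] rot [-0.5 -0.  -0. ]
the job is handed in; nothing more can be done
None
```

The job is done and handed in at 58.4 s of the 208 s allowed. Place 2 was empty, so there were four heads to put away:

- **Passed (round tags):** heads 1, 3 and 5 are in the drawer's left, middle and right nests.
- **Failed (cross tag):** head 4 is in the near nest of the repair tray.
- **Canister:** it lies perforated side up in its own nest at the drawer's right.
- **Drawer:** I pushed it shut until it stopped. It travelled 130 mm in all, and the handle ended within about 2 mm of the shut position.

**Last checks:** In the last pictures the heads and canister looked level. Each one touched down at the height expected for its pocket floor. The mat was empty of heads, and the notepad, pen, tape roll and marker looked unmoved by eye. The gripper was clear of everything at the end.

**Checks that failed or disagreed:**
- **Fingertips:** they end about 30 mm higher than the text says, so my first two grips on the handle closed on nothing. I measured the offset from the fixed cameras and used it from then on.
- **Drawer floor:** my image estimate was about 15 mm, but contact came at about 20 mm. I trusted contact.
- **Head levels in the drawer:** a last pose fit from the overview picture was too noisy to use. It put head tops 49 to 66 mm high where about 56 mm was expected, with one false tilt. I relied on the contact heights and the pictures instead.
- **Drawer drift:** it seemed to slip in by about 4 to 8 mm during the placements, so I measured each later nest again before using it.

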